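# Tighten a housing cover crosswise with a T-key

### The arm

A 6-joint arm with a two-finger parallel gripper is mounted at the origin on a cart in front of the work surface, level with it; the furniture and walls round the work are solid. World frame = base frame: x ahead of the robot, y to its left, z up, the work surface at z = 0. Lengths are in m, angles in rad, forces in N, time in s.
With the tool pointing down it reaches from about 0.35 to 0.775 m from the base axis. Payload 7.3 kg.
Tool frame: the origin (TCP) lies midway between the tips of the shut fingers; the grasp point (between the pads) lies 19 mm behind it; z points along the fingers, y is the direction in which the jaws open and shut (so a half turn about z gives the same grasp; the last joint's range is limited). The gripper opens to 92 mm and grips with 3 to 60 N. Pads are 19 mm wide; open, the fingers measure 130 mm over their backs; the gripper's body (75 mm by 190 mm) begins 47 mm behind the grasp point.
Start: joints at [1.103, 0.342, 1.524, -0, 1.275, -0.146], TCP at [0.166, 0.498, 0.227] pointing down, gripper open.
Joint ranges: [-2.53, 2.53], [-0.77, 2.02], [0.04, 2.7], [-1, 4.14], [0.28, 2.66], [-3.11, 3.11]. Speed limits (rad/s): [2.57, 2.57, 3.14, 3.14, 3.14, 3.14].

### API

Orientations are given as [roll, pitch, yaw] about the fixed x, y, z axes, in that order (R = Rz(yaw) Ry(pitch) Rx(roll)).
In Python, from cell import status, eyes, job gives the robot as it stands.
- The arm moves only by the tool jog_arm, never from a script. Its argument "series" is a list of rows, each a list of 3 entries, a list of its own where there are three numbers: the gripper command: -1 is shut, 1 is fully open, values between are in proportion, then the shift along the tool's x, y, z in m, then the turn, a rotation vector about the tool's x, y, z in rad. In form: [[grip, [x, y, z], [ax, ay, az]], ...]. A call has 1 to 12 rows; each row is the pose to reach, as a shift and turn from the pose commanded when the call began, along the tool's axes at that moment; what a row does not reach only later rows make up. A row lasts 1/12 s, in which the tool goes at most 41.7 mm and 7.16 degrees, less where a joint would pass 70% of its speed; a pose out of reach is approached as far as the arm can. A call with a gripper value outside its range is refused whole. The fingers move at their own pace and stop on an object; "squeeze" is the grip in N (left out, the last holds). Time passes only in rows, so rows that repeat a pose let the fingers close. It gives the time, the measured TCP pose, the force and the opening at its end, in the units of the state.
- status.observe(): the state, without advancing time (a new reading comes with each control period).
- eyes.read_camera(name): name is "scene" or "top" or "wrist"; returns a dict with "img" (420x560x3 uint8, red, green, blue), "range_z" (420x560 float32, m along the optical axis (not along the pixel's ray), 0 where there is no reading), "camera_matrix" (3x3 intrinsics, pixels), "T" (4x4, takes a point from camera to world coordinates); the wrist camera has in their place "tool_from_camera" (4x4, takes a point from camera to tool coordinates, whose origin is the TCP and whose axes are the flange's). Camera axes: x right, y down, z forward; pixel columns grow to the right and rows downward; lengths in m; the calibration is good to about 2 mm. A picture is of the moment at which its call begins: read the wrist's pose just before it.
- job.hand_in(): hands the job in, once; it reports no verdict.
The state is a dict: "time": time; "qpos": joint angles; "qvel": joint speeds; "joint_efforts": joint torques, N m; "tool_pos": TCP position; "tool_rot": TCP orientation; "contact_force": force on the tool from outside, world axes, zero at the start; "torque": the same for the moment, N m; "opening": finger opening in m.
Only numpy, scipy, OpenCV 4.12 (cv2) and the standard library are available. Lean on these libraries where they do the work, as an engineer would, in place of code of your own. Each camera call takes 0.05 s, during which the arm holds its last target.

### The job

Take the T-handle key from the black rubber pad and tighten the four bar-headed bolts of the round cover clockwise with it, crosswise and in two passes: first turn each about half way (bar at 45 degrees), two opposite bolts before the other two, then turn each fully home against its stop (bar pointing at the cover's centre), again two opposite bolts before the other two. Turn the bolts only with the key, not with the gripper, then stand the key upright on its pad again and leave the other things on the bench alone.

Things in the scene. Friction and masses are not known exactly. Their poses are not given: they have to be found in the camera images.
- cover (a point): Centre of the top face of the cover of a fixed round aluminium housing (cover 172 mm across, its top face 60 mm above the bench; it and the housing never move). z is up. Four bolts stand on its face on a circle of 60 mm radius, at 45, 135, 225 and 315 degrees from this frame's x axis, counter-clockwise from above: a, b, c, d. So a is opposite c, and b is opposite d. A boss of 27 mm radius stands 5 mm high in the middle.
- pad_top (a point): Centre of the upper face of the fixed black rubber tool pad, 130 x 130 x 6 mm (axes along its sides), on which the key stands.
- key_grip (a point): Centre of the T-handle's cross-bar of the loose key (0.25 kg), which starts upright on the pad. The bar is 90 mm long along x, 18 mm wide along y, 24 mm high; z points up the key. It lies 116 mm above the foot; below it is a shank of 14 mm diameter, and below that the socket (44 mm diameter, from 22 to 40 mm above the foot).
- key_foot (a point): Underside of the same key, on its axis; same axes. The foot is a fork: two jaws 44 mm long (x), 9 mm thick, with an open slot 16 mm wide between them, the slot running along x (parallel to the cross-bar) and 22 mm deep. Put over a bolt's bar from above, with the slot along the bar, it turns the bolt, with up to about 0.12 rad of play each way.
- bolt_a_head (a point): Centre of the top of bolt a (opposite bolt c), 19 mm above the cover: a dark steel bar-shaped head 40 mm long along x, 12 mm wide along y (7 mm at the top), turning with the bolt about its vertical axis; z is up.
- bolt_a (a joint): Turn of bolt a in rad, clockwise from above positive: 0 loose (bar along the cover's rim, square to the line to the cover's centre), 0.785 half way (bar at 45 degrees), 1.571 home against its solid stop (bar pointing at the cover's centre). It starts between 0 and 0.25, needs about 0.06 N m and stays where it is left.
- bolt_b_head (a point): Centre of the top of bolt b (opposite bolt d), 19 mm above the cover: a dark steel bar-shaped head 40 mm long along x, 12 mm wide along y (7 mm at the top), turning with the bolt about its vertical axis; z is up.
- bolt_b (a joint): Turn of bolt b in rad, clockwise from above positive: 0 loose (bar along the cover's rim, square to the line to the cover's centre), 0.785 half way (bar at 45 degrees), 1.571 home against its solid stop (bar pointing at the cover's centre). It starts between 0 and 0.25, needs about 0.06 N m and stays where it is left.
- bolt_c_head (a point): Centre of the top of bolt c (opposite bolt a), 19 mm above the cover: a dark steel bar-shaped head 40 mm long along x, 12 mm wide along y (7 mm at the top), turning with the bolt about its vertical axis; z is up.
- bolt_c (a joint): Turn of bolt c in rad, clockwise from above positive: 0 loose (bar along the cover's rim, square to the line to the cover's centre), 0.785 half way (bar at 45 degrees), 1.571 home against its solid stop (bar pointing at the cover's centre). It starts between 0 and 0.25, needs about 0.06 N m and stays where it is left.
- bolt_d_head (a point): Centre of the top of bolt d (opposite bolt b), 19 mm above the cover: a dark steel bar-shaped head 40 mm long along x, 12 mm wide along y (7 mm at the top), turning with the bolt about its vertical axis; z is up.
- bolt_d (a joint): Turn of bolt d in rad, clockwise from above positive: 0 loose (bar along the cover's rim, square to the line to the cover's centre), 0.785 half way (bar at 45 degrees), 1.571 home against its solid stop (bar pointing at the cover's centre). It starts between 0 and 0.25, needs about 0.06 N m and stays where it is left.
- side_cutters: Side cutters with red handles, 42 x 136 x 10 mm, lying loose on the bench; a bystander. Origin under its middle.
- screwdriver_c: Black screwdriver, 18 x 179 x 18 mm, lying loose on the bench; a bystander. Origin under its middle.
- tape_black: Roll of black tape, 57 mm across, 18 mm high, lying loose on the bench; a bystander. Origin under its middle.
- parts_dish: Round dish, 97 mm across, 22 mm high, lying loose on the bench; a bystander. Origin under its middle.
Things that resemble listed ones, but are neither listed nor needed, are in the scene too. There is more than one size of the part that bears key_grip; the job needs the smallest.

How it is judged:
On the way, in this order (a step that is already met when the one before it is completed fails the run):
1. first pass: two opposite bolts turned about half way (0.45 to 1.15 rad), the other two still below 0.35 rad (((value of joint bolt_a between 0.45 and 1.15 rad and value of joint bolt_c between 0.45 and 1.15 rad and value of joint each of bolt_b, bolt_d below 0.35 rad) or (value of joint bolt_b between 0.45 and 1.15 rad and value of joint bolt_d between 0.45 and 1.15 rad and value of joint each of bolt_a, bolt_c below 0.35 rad))), for 0.2 s.
2. first pass done: all four bolts about half way (0.45 to 1.15 rad) (value of joint bolt_a between 0.45 and 1.15 rad and value of joint bolt_b between 0.45 and 1.15 rad and value of joint bolt_c between 0.45 and 1.15 rad and value of joint bolt_d between 0.45 and 1.15 rad), for 0.2 s.
3. second pass: two opposite bolts home (over 1.40 rad), the other two still below 1.15 rad (((value of joint each of bolt_a, bolt_c above 1.4 rad and value of joint each of bolt_b, bolt_d below 1.15 rad) or (value of joint each of bolt_b, bolt_d above 1.4 rad and value of joint each of bolt_a, bolt_c below 1.15 rad))), for 0.2 s.
4. second pass done: all four bolts home (over 1.40 rad) (value of joint each of bolt_a, bolt_b, bolt_c, bolt_d above 1.4 rad), for 0.2 s.
At the end, for the whole second after the job is handed in: All four bolts are home (over 1.40 of 1.571 rad), and the key stands released and upright (within 0.1 rad) on the pad, its axis within 50 mm of the pad's centre along each side of the pad (all of step 4 and x of key_foot in the frame of pad_top between -0.05 and 0.05 m and y of key_foot in the frame of pad_top between -0.05 and 0.05 m and z of key_foot in the frame of pad_top between -0.004 and 0.004 m and angle between key_grip's own z axis and vertical below 0.1 rad); the robot touches nothing.
It fails at once if the gripper or arm pushes on the housing or its bolts (over 3 N) (contact force between any of the fingers, the arm and housing above 3 N).
It fails at once if the side cutters is moved more than 30 mm (distance of side_cutters from where it was at the start of the episode above 0.03 m).
It fails at once if the screwdriver is moved more than 30 mm (distance of screwdriver_c from where it was at the start of the episode above 0.03 m).
It fails at once if the roll of black tape is moved more than 30 mm (distance of tape_black from where it was at the start of the episode above 0.03 m).
It fails at once if the parts dish is moved more than 30 mm (distance of parts_dish from where it was at the start of the episode above 0.03 m).
It also fails if it takes over 72 s, if anything falls off the work surface, if the arm or the gripper's body presses on something with over 40 N, if the wrist force passes 120 N, or if a joint passes its speed limit or range.

## Working session

There is one attempt and no reset: what is moved stays moved. The work goes in short steps, Python scripts to look and compute and a tool call to move; the robot and the scene stay as the last step left them, time stands still between calls to the robot, and variables do not carry over. Pictures are saved under pics/ and viewed, and the job is handed in when it is done.

Besides the shell and the picture viewer there is one more tool, called by a JSON object that holds its "api" and its "payload", one argument or row to a line. jog_arm: Moves the arm, as the interface text tells. Its arguments: {"type":"object","properties":{"series":{"type":"array","items":{"type":"array"}},"squeeze":{"type":"number"}},"required":["series"]}

```bash
mkdir -p pics; ls; cat > h.py <<'E'
import numpy as np, cv2
from cell import status, eyes, job
def save(n,im): cv2.imwrite(f'pics/{n}.png', im[:,:,::-1])
E
python3 - <<'E'
from h import *
print(status.observe())
for n in ['scene','top','wrist']:
    c=eyes.read_camera(n); save(n+'0',c['img']); np.savez(f'{n}0.npz',**c)
    print(n,c['camera_matrix'].tolist(), np.round(c.get('T',c.get('tool_from_camera')),4).tolist())
E
```

```text
pics
{'time': 0.0, 'qpos': array([ 1.10298255e+00,  3.42708924e-01,  1.52504074e+00,  1.97998661e-05,
        1.27536976e+00, -1.45985610e-01]), 'qvel': array([-0.00048997, -0.00026665,  0.00038701, -0.00030807, -0.00082511,
       -0.00060768]), 'joint_efforts': array([ 3.02220242e-04, -4.31239736e+01, -2.44219333e+01,  7.17246160e-02,
        5.61169500e-02, -1.78033547e-04]), 'tool_pos': array([0.16583787, 0.49768844, 0.22604383]), 'tool_rot': array([-3.14008487e+00, -2.40827919e-04,  2.81975852e+00]), 'contact_force': array([0.94713703, 1.03940059, 0.08715557]), 'torque': array([ 0.04018146, -0.01621441,  0.01236749]), 'opening': 0.09157220431980395}
scene [[380.96459584880097, 0.0, 277.46788606353897], [0.0, 380.96459584880097, 209.42080315985717], [0.0, 0.0, 1.0]] [[0.8168, -0.3972, 0.4184, 0.0973], [-0.5768, -0.579, 0.5763, -0.578], [0.0133, -0.712, -0.702, 0.8734], [0.0, 0.0, 0.0, 1.0]]
top [[442.3376927043008, 0.0, 276.1672085090279], [0.0, 442.3376927043008, 204.6157602893364], [0.0, 0.0, 1.0]] [[0.0288, -0.9971, 0.0701, 0.4448], [-0.9996, -0.0289, -0.0001, 0.0265], [0.0022, -0.0701, -0.9975, 1.3512], [0.0, 0.0, 0.0, 1.0]]
wrist [[347.121058305643, 0.0, 278.19700607749144], [0.0, 347.121058305643, 213.92423851405502], [0.0, 0.0, 1.0]] [[0.0002, -0.9669, -0.2551, 0.0684], [1.0, 0.0002, -0.0001, -0.0005], [0.0002, -0.2551, 0.9669, -0.1576], [0.0, 0.0, 0.0, 1.0]]
```

View pics/scene0.png

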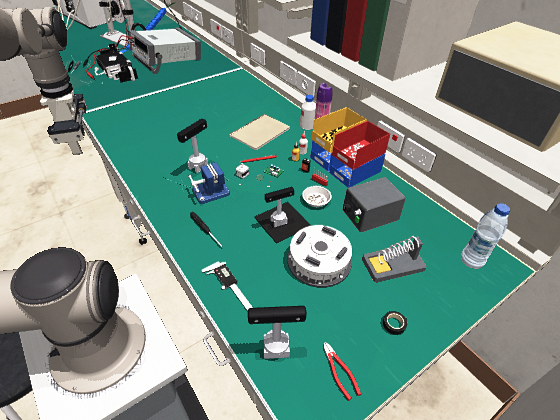

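View pics/top0.png

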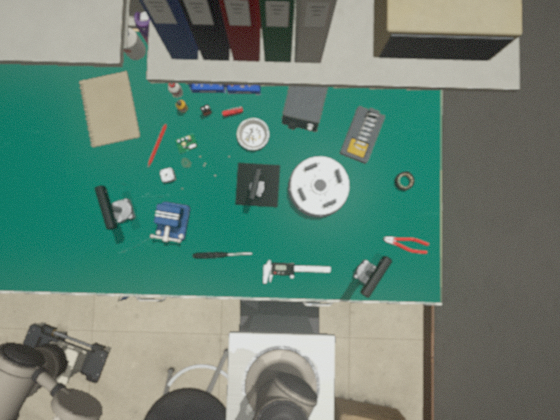

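View pics/wrist0.png

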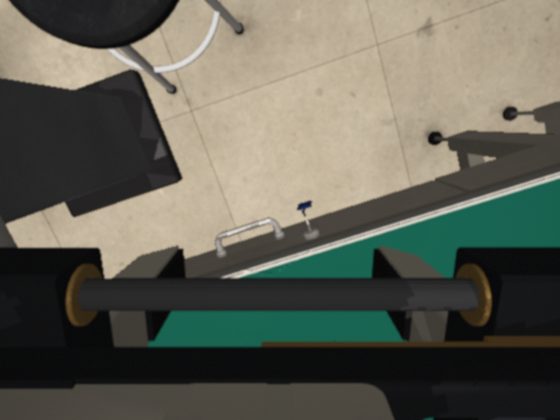

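The bench shows three T-keys. The one on the pad (top view, about 258,185) is the smallest, and the cover is at about (320,186). Next I'll measure both.

```bash
cat >> h.py <<'E'
def pts(c,T=None):
    K=c['camera_matrix'];T=c['T'] if T is None else T;z=c['range_z']
    v,u=np.mgrid[:z.shape[0],:z.shape[1]]
    P=np.stack([(u-K[0,2])/K[0,0]*z,(v-K[1,2])/K[1,1]*z,z],-1)
    W=P@T[:3,:3].T+T[:3,3]; W[z==0]=np.nan
    return W
def ray(c,u,v,z,T=None):
    K=c['camera_matrix'];T=c['T'] if T is None else T
    d=T[:3,:3]@np.array([(u-K[0,2])/K[0,0],(v-K[1,2])/K[1,1],1.]);o=T[:3,3]
    return o+d*(z-o[2])/d[2]
E
python3 - <<'E'
from h import *
for n,(u0,v0,w) in {'top':(225,150,140),'scene':(245,175,140)}.items():
    c=dict(np.load(n+'0.npz')); 
    cr=c['img'][v0:v0+105,u0:u0+w]; save(n+'crop',cv2.resize(cr,None,fx=5.5,fy=5.5,interpolation=cv2.INTER_CUBIC))
c=dict(np.load('top0.npz'));W=pts(c);
g=W[150:230,225:360]
print(np.nanmin(g[...,2]),np.nanmax(g[...,2]))
for u,v in [(258,185),(258,175),(320,186),(340,186),(268,200),(245,170),(253,135),(305,105),(168,175)]: print(u,v,np.round(W[v,u],4))
hs=W[...,2]
def rep(name,m):
    k,l,s,ce=cv2.connectedComponentsWithStats(m.astype(np.uint8))
    for i in range(1,k):
        if s[i,4]>30: print(name,s[i],np.round(ce[i],2),np.round(np.nanmean(W[l==i],0),4))
roi=np.zeros(hs.shape,bool);roi[150:230,225:360]=1
rep('cover',roi&(hs>.05)&(hs<.07)); rep('bolt',roi&(hs>.072)&(hs<.09)); rep('grip',roi&(hs>.1))
rep('hi',(hs>.1)&(W[...,0]<.9))
E
```

```text
-0.009665642138999564 0.14282121297420192
258 185 [0.5848 0.0788 0.1198]
258 175 [0.6107 0.0789 0.1368]
320 186 [ 0.5931 -0.1     0.0675]
340 186 [ 0.5951 -0.1587  0.065 ]
268 200 [0.5527 0.0516 0.006 ]
245 170 [0.6431 0.125  0.0045]
253 135 [ 7.538e-01  1.043e-01 -6.000e-04]
305 105 [ 0.8229 -0.0484  0.0995]
168 175 [0.6169 0.353  0.0341]
cover [ 291  157   58   58 2389] [319.65 185.19] [ 0.5962 -0.0994  0.0617]
bolt [305 162  13   9  56] [311.   166.05] [ 0.6493 -0.0715  0.0782]
bolt [336 169   7  14  57] [338.72 175.09] [ 0.6253 -0.1525  0.0783]
bolt [298 187   9  14  56] [301.84 193.46] [ 0.5687 -0.0469  0.0779]
bolt [324 199  13   8  53] [330.02 202.66] [ 0.5444 -0.1289  0.0783]
grip [249 168  13  32 217] [254.99 183.5 ] [0.5872 0.0866 0.1339]
hi [   0    0  130   67 8331] [63.74 32.02] [0.8114 0.4307 0.5518]
hi [  139     0   383   123 32706] [335.91  45.54] [ 0.8051 -0.0812  0.5301]
hi [  524    64    36   356 11471] [542.98 243.32] [ 0.448  -0.6816  0.1776]
hi [249 168  13  32 217] [254.99 183.5 ] [0.5872 0.0866 0.1339]
hi [ 95 185  23  45 558] [106.39 207.17] [0.508  0.4811 0.1669]
hi [360 256  33  42 512] [375.84 276.02] [ 0.3459 -0.2431  0.1693]
hi [   0  322  112   98 7399] [ 50.12 372.64] [0.1774 0.4438 0.4892]
hi [ 252  372   66   48 2435] [285.   398.15] [ 0.0588 -0.0077  0.2636]
```

View pics/topcrop.png

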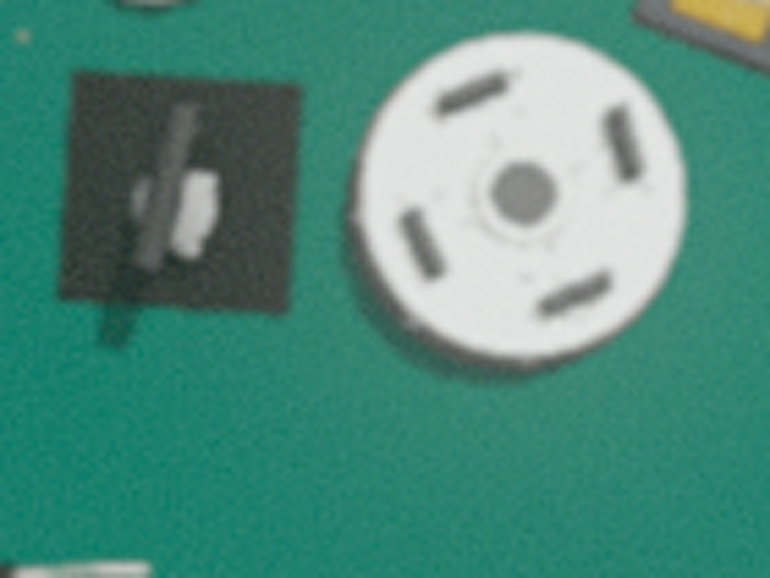

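View pics/scenecrop.png

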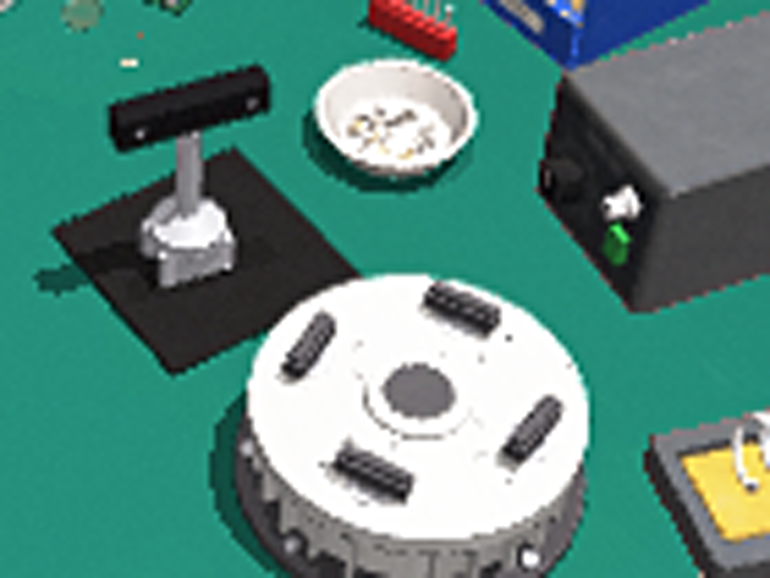

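```bash
cat >> h.py <<'E'
from scipy.spatial.transform import Rotation as Ro
import json,os
def getc():
    if os.path.exists('cmd.json'):
        d=json.load(open('cmd.json')); return np.array(d['p']),Ro.from_matrix(d['R'])
    return np.array([.166,.498,.227]),Ro.from_euler('xyz',[np.pi,0,2.82])
def setc(p,R): json.dump({'p':list(p),'R':R.as_matrix().tolist()},open('cmd.json','w'))
def upd(sh,rv):
    p,R=getc(); p=p+R.apply(sh); R=R*Ro.from_rotvec(rv); setc(p,R)
def plan(p2,yaw=None):   # yaw deg of tool x, tool down
    p,R=getc(); R2=R if yaw is None else Ro.from_euler('xyz',[np.pi,0,np.deg2rad(yaw)])
    print('shift',np.round(R.inv().apply(np.array(p2)-p),4).tolist(),'turn',np.round((R.inv()*R2).as_rotvec(),4).tolist())
def st():
    s=status.observe(); p,R=getc()
    print('t %.2f'%s['time'],'p',np.round(s['tool_pos'],4),'rpy',np.round(s['tool_rot'],4),'F',np.round(s['contact_force'],2),'M',np.round(s['torque'],3),'op %.4f'%s['opening'],'| cmd',np.round(p,4),'yaw %.2f'%np.rad2deg(R.as_euler('xyz')[2])); return s
E
python3 - <<'E'
from h import *
c=dict(np.load('top0.npz'));W=pts(c)
m=(W[...,2]>.3)&(np.abs(W[...,1])<.5)&(W[...,0]>.3); print('shelf minx',np.nanmin(W[m][:,0]), np.nanmedian(W[m][:,2]))
for lo in (.1,.13,):
    r=(W[...,2]>lo)&(W[...,2]<.15); r[:150]=0;r[230:]=0;r[:,:225]=0;r[:,360:]=0
    P=W[r]; rc=cv2.minAreaRect((P[:,:2]*1000).astype(np.float32)); print(rc, P.mean(0))
# pad
h=cv2.inRange(c['img'],(0,0,0),(75,75,75))
roi=np.zeros_like(h);roi[155:215,230:290]=h[155:215,230:290]
cn=max(cv2.findContours(roi,0,2)[0],key=cv2.contourArea);r=cv2.minAreaRect(cn);print(r)
print([np.round(ray(c,*q,.006)[:2],4).tolist() for q in [r[0],*cv2.boxPoints(r)]])
plan([.56,.085,.26]); plan([.585,.083,.26],167)
E
```

```text
shelf minx 0.7538155437049211 0.5512759234855398
((587.9276733398438, 86.89231872558594), (17.983488082885742, 90.10791015625), 78.09706115722656) [0.58718853 0.08663116 0.13392853]
((588.0333862304688, 86.94113159179688), (17.516286849975586, 89.95475006103516), 77.8105239868164) [0.58755022 0.08685309 0.13457269]
((257.096435546875, 185.1497344970703), (40.254581451416016, 41.465782165527344), 4.085616588592529)
[[0.5972, 0.0863], [0.5364, 0.1501], [0.6638, 0.1456], [0.6585, 0.0222], [0.5312, 0.0275]]
shift [-0.5043, -0.2673, -0.033] turn [0.0, 0.0, 0.0]
shift [-0.5287, -0.2613, -0.033] turn [0.0, 0.0, -0.0947]
```

```bash
python3 - <<'E'
from h import *
plan([.588,.087,.25],167.8)
E
```

```text
shift [-0.5303, -0.2565, -0.023] turn [-0.0, 0.0, -0.1087]
```

{"api": "jog_arm", "payload": {
  "series": [
    [1,[-0.53,-0.257,-0.023],[0,0,-0.109]],
    [1,[-0.53,-0.257,-0.023],[0,0,-0.109]],
    [1,[-0.53,-0.257,-0.023],[0,0,-0.109]],
    [1,[-0.53,-0.257,-0.023],[0,0,-0.109]],
    [1,[-0.53,-0.257,-0.023],[0,0,-0.109]],
    [1,[-0.53,-0.257,-0.023],[0,0,-0.109]],
    [1,[-0.53,-0.257,-0.023],[0,0,-0.109]],
    [1,[-0.53,-0.257,-0.023],[0,0,-0.109]],
    [1,[-0.53,-0.257,-0.023],[0,0,-0.109]],
    [1,[-0.53,-0.257,-0.023],[0,0,-0.109]],
    [1,[-0.53,-0.257,-0.023],[0,0,-0.109]],
    [1,[-0.53,-0.257,-0.023],[0,0,-0.109]]
  ],
  "squeeze": 50
}}

```text
time: 1.15
tool_pos: [0.5239, 0.1479, 0.2461]
tool_rot: [3.142, -0.0, 2.929]
contact_force: [0.9, 1.0, 0.4]
opening: 0.0918
```

```bash
python3 - <<'E'
from h import *
s=st(); setc(s['tool_pos']+[0,0,.001],Ro.from_euler('xyz',[np.pi,0,2.929]))
plan([.588,.087,.25],167.8)
E
```

```text
t 1.15 p [0.5239 0.1479 0.2461] rpy [ 3.1415e+00 -4.0000e-04  2.9285e+00] F [0.95 0.99 0.43] M [-0.003 -0.074 -0.053] op 0.0918 | cmd [0.166 0.498 0.227] yaw 161.57
shift [-0.0755, -0.046, -0.0029] turn [-0.0, -0.0, 0.0003]
```

{"api": "jog_arm", "payload": {
  "series": [
    [1,[-0.04,-0.024,-0.002],[0,0,0]],
    [1,[-0.075,-0.046,-0.003],[0,0,0]],
    [1,[-0.075,-0.046,-0.003],[0,0,0]],
    [1,[-0.075,-0.046,-0.003],[0,0,0]]
  ]
}}

```text
time: 1.48
tool_pos: [0.5875, 0.0868, 0.248]
tool_rot: [-3.141, -0.001, 2.925]
contact_force: [-0.7, 0.1, 0.3]
opening: 0.0919
```

```bash
python3 - <<'E'
from h import *
upd([-.075,-.046,-.003],[0,0,0]); s=st()
c=eyes.read_camera('wrist'); save('w1',c['img']); np.savez('w1.npz',pos=s['tool_pos'],rot=s['tool_rot'],**c)
E
```

```text
t 1.48 p [0.5875 0.0868 0.248 ] rpy [-3.1412e+00 -1.3000e-03  2.9251e+00] F [-0.66  0.1   0.27] M [-0.016  0.11   0.011] op 0.0919 | cmd [0.5875 0.0871 0.2501] yaw 167.82
```

View pics/w1.png

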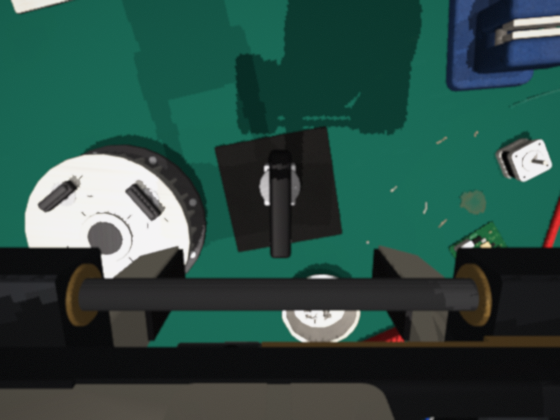

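The wrist view shows the key's bar at about (281,205), lying straight along the tool's x axis. Measuring it from depth.

```bash
cat >> h.py <<'E'
def wT(c):
    M=np.eye(4);M[:3,:3]=Ro.from_euler('xyz',c['rot']).as_matrix();M[:3,3]=c['pos'];return M@c['tool_from_camera']
E
python3 - <<'E'
from h import *
c=dict(np.load('w1.npz'));T=wT(c);W=pts(c,T)
r=(W[...,2]>.125)&(W[...,2]<.15);r[265:]=0;r[:,:240]=0;r[:,320:]=0
P=W[r];print(P.mean(0),cv2.minAreaRect((P[:,:2]*1000).astype(np.float32)))
h=cv2.inRange(c['img'],(0,0,0),(60,60,60));h[248:]=0;h[:120]=0;h[:,:212]=0;h[:,345:]=0
h=cv2.morphologyEx(h,cv2.MORPH_OPEN,np.ones((9,9)))
cn=max(cv2.findContours(h,0,2)[0],key=cv2.contourArea);rc=cv2.minAreaRect(cn);print(rc)
print([np.round(ray(c,*q,.006,T)[:2],4).tolist() for q in [rc[0],*cv2.boxPoints(rc)]])
r=(W[...,2]>.075)&(W[...,2]<.1)&(np.abs(W[...,1])<.25);r[248:]=0;r[:,230:]=0
k,l,s,ce=cv2.connectedComponentsWithStats(r.astype(np.uint8))
for i in range(1,k):
    if s[i,4]>30: print(s[i],W[l==i].mean(0),cv2.minAreaRect((W[l==i][:,:2]*1000).astype(np.float32)))
E
```

```text
[0.58268307 0.08906878 0.13288134] ((584.6897583007812, 88.50948333740234), (17.847614288330078, 88.8602523803711), 78.15782928466797)
((281.564697265625, 187.04116821289062), (120.72181701660156, 114.97314453125), 77.47119140625)
[[0.5923, 0.0892], [0.5237, 0.0242], [0.5242, 0.1527], [0.6658, 0.1587], [0.668, 0.0185]]
[ 38 183  31  28 305] [ 0.54161283 -0.12588037  0.07786138] ((541.5668334960938, -126.4537124633789), (10.3255033493042, 37.55065155029297), 20.463214874267578)
[126 186  32  34 292] [ 0.56557833 -0.0450079   0.07788949] ((565.6287231445312, -45.274322509765625), (37.0984001159668, 9.82275390625), 26.662765502929688)
```

```bash
python3 - <<'E'
from h import *
plan([.586,.0885,.105],168.0)
E
```

```text
shift [0.0018, 0.001, 0.1451] turn [0.0, 0.0, -0.0032]
```

{"api": "jog_arm", "payload": {
  "series": [
    [1,[0.002,0.001,0.035],[0,0,0]],
    [1,[0.002,0.001,0.07],[0,0,0]],
    [1,[0.002,0.001,0.105],[0,0,0]],
    [1,[0.002,0.001,0.13],[0,0,0]],
    [1,[0.002,0.001,0.145],[0,0,0]],
    [1,[0.002,0.001,0.145],[0,0,0]],
    [-1,[0.002,0.001,0.145],[0,0,0]],
    [-1,[0.002,0.001,0.145],[0,0,0]],
    [-1,[0.002,0.001,0.145],[0,0,0]],
    [-1,[0.002,0.001,0.145],[0,0,0]],
    [-1,[0.002,0.001,0.145],[0,0,0]],
    [-1,[0.002,0.001,0.145],[0,0,0]]
  ],
  "squeeze": 50
}}

```text
time: 2.53
tool_pos: [0.585, 0.0904, 0.1049]
tool_rot: [3.141, 0.001, 2.929]
contact_force: [0.1, 0.2, -1.4]
opening: 0.0565
```

```bash
python3 - <<'E'
from h import *
upd([.002,.001,.145],[0,0,0]); st()
E
```

```text
t 2.53 p [0.585  0.0904 0.1049] rpy [3.1412e+00 1.2000e-03 2.9287e+00] F [ 0.14  0.24 -1.39] M [-0.018 -0.037 -0.046] op 0.0565 | cmd [0.5858 0.0885 0.1051] yaw 167.82
```

{"api": "jog_arm", "payload": {
  "series": [
    [-1,[0,0,0],[0,0,0]],
    [-1,[0,0,0],[0,0,0]],
    [-1,[0,0,0],[0,0,0]],
    [-1,[0,0,0],[0,0,0]],
    [-1,[0,0,0],[0,0,0]],
    [-1,[0,0,0],[0,0,0]],
    [-1,[0,0,0],[0,0,0]],
    [-1,[0,0,0],[0,0,0]],
    [-1,[0,0,0],[0,0,0]],
    [-1,[0,0,0],[0,0,0]],
    [-1,[0,0,0],[0,0,0]]
  ]
}}

```text
time: 3.45
tool_pos: [0.5847, 0.0904, 0.1041]
tool_rot: [3.142, -0.0, 2.929]
contact_force: [-0.1, -0.5, -1.1]
opening: 0.0178
```

```bash
python3 - <<'E'
from h import *
for i in range(3): st()
E
```

```text
t 3.45 p [0.5847 0.0904 0.1041] rpy [ 3.1415e+00 -3.0000e-04  2.9288e+00] F [-0.14 -0.49 -1.07] M [ 0.052 -0.011  0.041] op 0.0178 | cmd [0.5858 0.0885 0.1051] yaw 167.82
t 3.45 p [0.5847 0.0904 0.1041] rpy [ 3.1415e+00 -3.0000e-04  2.9288e+00] F [-0.14 -0.49 -1.07] M [ 0.052 -0.011  0.041] op 0.0178 | cmd [0.5858 0.0885 0.1051] yaw 167.82
t 3.45 p [0.5847 0.0904 0.1041] rpy [ 3.1415e+00 -3.0000e-04  2.9288e+00] F [-0.14 -0.49 -1.07] M [ 0.052 -0.011  0.041] op 0.0178 | cmd [0.5858 0.0885 0.1051] yaw 167.82
```

```bash
python3 - <<'E'
from h import *
s=st(); setc([.5850,.0902,.105],Ro.from_euler('xyz',[np.pi,0,2.929]))
plan([.585,.09,.25]);plan([.655,-.112,.25])
E
```

```text
t 3.45 p [0.5847 0.0904 0.1041] rpy [ 3.1415e+00 -3.0000e-04  2.9288e+00] F [-0.14 -0.49 -1.07] M [ 0.052 -0.011  0.041] op 0.0178 | cmd [0.5858 0.0885 0.1051] yaw 167.82
shift [-0.0, -0.0002, -0.145] turn [0.0, 0.0, 0.0]
shift [-0.1111, -0.1829, -0.145] turn [0.0, 0.0, 0.0]
```

{"api": "jog_arm", "payload": {
  "series": [
    [-1,[0,0,-0.02],[0,0,0]],
    [-1,[0,0,-0.055],[0,0,0]],
    [-1,[0,0,-0.09],[0,0,0]],
    [-1,[0,0,-0.125],[0,0,0]],
    [-1,[-0.01,-0.016,-0.145],[0,0,0]],
    [-1,[-0.03,-0.05,-0.145],[0,0,0]],
    [-1,[-0.05,-0.084,-0.145],[0,0,0]],
    [-1,[-0.07,-0.118,-0.145],[0,0,0]],
    [-1,[-0.09,-0.15,-0.145],[0,0,0]],
    [-1,[-0.111,-0.183,-0.145],[0,0,0]],
    [-1,[-0.111,-0.183,-0.145],[0,0,0]],
    [-1,[-0.111,-0.183,-0.145],[0,0,0]]
  ]
}}

```text
time: 4.45
tool_pos: [0.6545, -0.1142, 0.2479]
tool_rot: [3.141, -0.002, 2.925]
contact_force: [-1.6, 0.1, -2.4]
opening: 0.0175
```

```bash
python3 - <<'E'
from h import *
upd([-.111,-.183,-.145],[0,0,0]); s=st()
c=eyes.read_camera('wrist'); save('w2',c['img']); np.savez('w2.npz',pos=s['tool_pos'],rot=s['tool_rot'],**c)
s=st()
c=eyes.read_camera('scene'); save('s2',c['img'])
E
```

```text
t 4.45 p [ 0.6545 -0.1142  0.2479] rpy [ 3.1414e+00 -1.8000e-03  2.9252e+00] F [-1.61  0.12 -2.41] M [ 0.046 -0.002  0.001] op 0.0175 | cmd [ 0.6549 -0.1121  0.25  ] yaw 167.82
t 4.50 p [ 0.6542 -0.1124  0.2482] rpy [ 3.1408e+00 -1.8000e-03  2.9272e+00] F [ 0.1   0.63 -1.33] M [ 0.029 -0.003 -0.033] op 0.0174 | cmd [ 0.6549 -0.1121  0.25  ] yaw 167.82
```

View pics/w2.png

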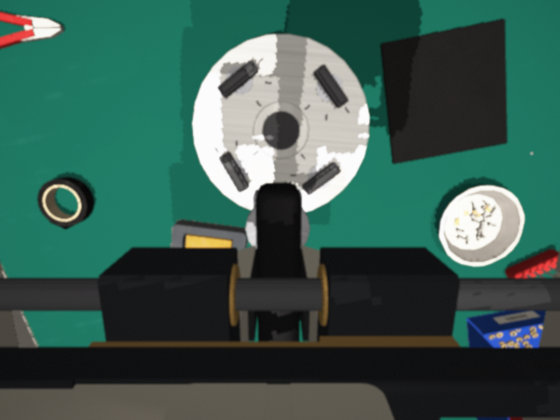

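View pics/s2.png

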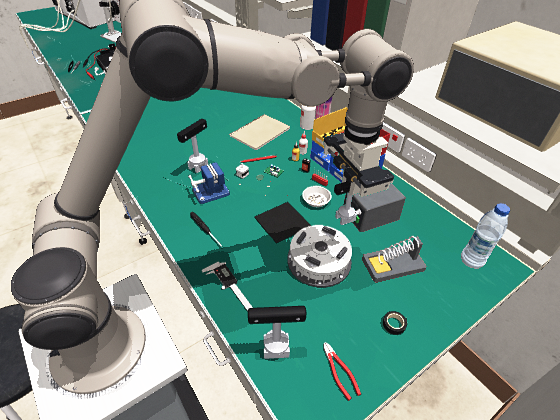

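The key is held upright, and the wrist view shows all four bolts at about (238,78), (330,86), (234,171) and (322,178). The arm was still settling, so I'll retake the picture and measure.

```bash
cat > bolts.py <<'E'
from h import *
def bolts(c,show=True):
    T=wT(c);W=pts(c,T)
    r=(W[...,2]>.070)&(W[...,2]<.086);r[215:]=0
    k,l,s,ce=cv2.connectedComponentsWithStats(r.astype(np.uint8));out=[]
    for i in range(1,k):
        if s[i,4]<80: continue
        # blob pixels in image -> ray to top plane z=.079 
        m=(l==i); P=W[m]
        t=P[P[:,2]>.0735][:,:2]; rc=cv2.minAreaRect((t*1000).astype(np.float32))
        (w,h)=rc[1]; a=rc[2]+(90 if h>w else 0)
        out.append((t.mean(0),rc[0],rc[1],a%180,np.median(P[:,2])))
        if show: print(s[i,4],np.round(t.mean(0)*1000,1),np.round(rc[0],1),np.round(rc[1],1),'ang %.1f'%(a%180),'z %.4f'%np.median(P[:,2]))
    return out
E
python3 - <<'E'
from bolts import *
for i in range(2):
    s=st(); c=eyes.read_camera('wrist'); c.update(pos=s['tool_pos'],rot=s['tool_rot']); np.savez(f'w3{i}.npz',**c)
    b=bolts(c); C=np.mean([x[1] for x in b],0)
    print('C',C,[np.round([*(np.array(x[1])-C),np.hypot(*(np.array(x[1])-C)),np.rad2deg(np.arctan2(*(np.array(x[1])-C)[::-1]))],1).tolist() for x in b])
    W=pts(c,wT(c)); m=(W[...,2]>.055)&(W[...,2]<.064);m[240:]=0
    cn=max(cv2.findContours(m.astype(np.uint8),0,2)[0],key=cv2.contourArea)
    r=(np.abs(W[...,2]-.060)<.003);r[180:]=0;print(np.nanmedian(W[r][:,2]))
E
```

```text
t 4.55 p [ 0.6542 -0.1113  0.2486] rpy [ 3.1408e+00 -1.3000e-03  2.9288e+00] F [-0.78  0.49 -1.74] M [ 0.033  0.035 -0.016] op 0.0177 | cmd [ 0.6549 -0.1121  0.25  ] yaw 167.82
635 [ 542.  -126.9] [ 541.8 -127.1] [11.8 39.2] ang 115.0 z 0.0765
630 [566.1 -46.6] [566.  -46.3] [39.2 11.7] ang 24.7 z 0.0765
528 [ 622.4 -151.1] [ 622.9 -151.5] [39.  11.8] ang 15.9 z 0.0765
519 [646.6 -70.4] [647.1 -70.5] [11.7 39. ] ang 115.0 z 0.0764
C [594.44151306 -98.86120796] [[-52.7, -28.3, 59.8, -151.8], [-28.4, 52.6, 59.8, 118.4], [28.5, -52.7, 59.9, -61.6], [52.6, 28.3, 59.8, 28.3]]
0.059481452736124735
t 4.60 p [ 0.6543 -0.1107  0.2491] rpy [ 3.1410e+00 -7.0000e-04  2.9298e+00] F [ 0.33  0.43 -1.51] M [-0.046  0.029 -0.008] op 0.0179 | cmd [ 0.6549 -0.1121  0.25  ] yaw 167.82
635 [ 542.  -126.8] [ 541.9 -127.1] [11.9 39.4] ang 114.0 z 0.0763
625 [565.7 -46.7] [565.9 -46.3] [39.3 11.5] ang 24.9 z 0.0766
523 [ 622.4 -151.1] [ 622.8 -151.5] [39.2 11.7] ang 16.7 z 0.0765
519 [646.4 -70.2] [646.8 -70.1] [11.4 39.2] ang 115.0 z 0.0764
C [594.35261536 -98.76081085] [[-52.4, -28.3, 59.6, -151.6], [-28.5, 52.4, 59.7, 118.5], [28.4, -52.8, 59.9, -61.7], [52.5, 28.7, 59.8, 28.6]]
0.05950515644745047
```

```bash
python3 - <<'E'
from bolts import *
c=dict(np.load('w31.npz'));W=pts(c,c['tool_from_camera'])
img=c['img'].copy()
for lo,hi,n in [(-.04,0,'bar'),(.05,.08,'sock'),(.08,.1,'jaw')]:
    r=(W[...,2]>lo)&(W[...,2]<hi);r[:170]=0;r[245:]=0;r[:,:225]=0;r[:,325:]=0
    P=W[r]; print(n,len(P),np.round(P.min(0),4),np.round(P.max(0),4))
    for v in range(175,246,10):
        q=W[v][r[v]]
        if len(q): print(v,np.round([q[:,1].min(),q[:,1].max(),q[:,1].min()/2+q[:,1].max()/2,q[:,0].mean(),q[:,2].mean()],4))
save('w3crop',cv2.resize(img[150:260,200:360],None,fx=4.5,fy=4.5,interpolation=cv2.INTER_CUBIC))
E
```

```text
bar 2770 [ 0.0214 -0.0094 -0.0318] [ 0.0442  0.0087 -0.0096]
185 [-0.0082  0.0071 -0.0006  0.0437 -0.0174]
195 [-0.0087  0.0079 -0.0004  0.0418 -0.0284]
205 [-0.0091  0.0084 -0.0003  0.0381 -0.029 ]
215 [-0.0093  0.0085 -0.0004  0.0341 -0.029 ]
225 [-0.0092  0.0085 -0.0003  0.0302 -0.0291]
235 [-0.0094  0.0086 -0.0004  0.0261 -0.0289]
sock 592 [-0.0122 -0.0224  0.0623] [0.0213 0.0205 0.0799]
195 [-0.017   0.0158 -0.0006  0.0205  0.0749]
205 [-0.0178  0.0159 -0.001   0.0138  0.0736]
215 [-0.0211  0.0189 -0.0011  0.0086  0.0666]
225 [-0.0222  0.0204 -0.0009  0.002   0.0655]
235 [-0.0218  0.0198 -0.001  -0.0051  0.0656]
jaw 20 [ 0.0198 -0.0175  0.0804] [0.0213 0.016  0.0963]
```

View pics/w3crop.png

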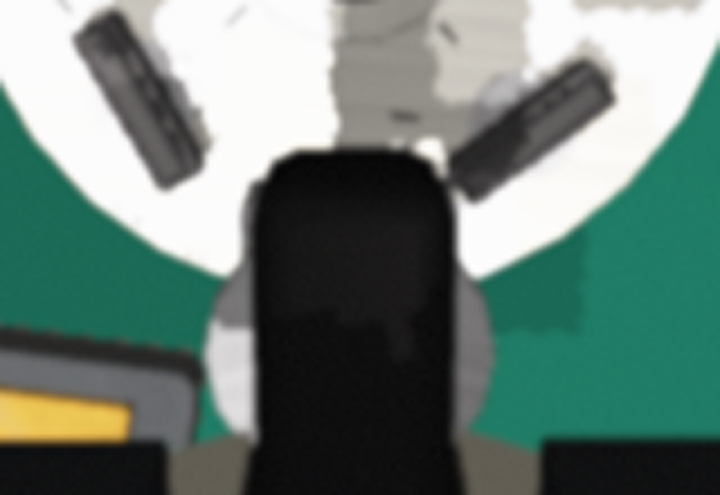

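```bash
cat >> h.py <<'E'
C=np.array([.5944,-.0988]);PH=28.4
FT=np.array([-.0008,-.001,0])
Q0={1:3.4,2:12.1,3:3.6,4:4.2}; RAD={1:0,2:-90,3:90,4:180}
YB={1:0,2:180,3:0,4:0}
def bp(k):
    a=np.deg2rad(PH+RAD[k]); return C+.0598*np.array([np.cos(a),np.sin(a)])
def yaw(k,q): # q deg clockwise
    y=PH+RAD[k]+90-q
    while y>215: y-=180
    while y<20: y+=180
    return y
def go(k,q,z):
    y=yaw(k,q); R=Ro.from_euler('xyz',[np.pi,0,np.deg2rad(y)])
    p=np.r_[bp(k),z]-R.apply(FT); print('k',k,'yaw %.1f'%y,'tgt',np.round(p,4),end=' ');plan(p,y)
def reset(): # cmd = measured (vertical tool)
    s=status.observe(); setc(s['tool_pos'],Ro.from_euler('xyz',[np.pi,0,s['tool_rot'][2]]))
E
python3 - <<'E'
from h import *
setc([.6544,-.1104,.2495],Ro.from_euler('xyz',[np.pi,0,2.930]))
go(3,3.6,.195)
for k in (1,2,3,4): print(k,bp(k),yaw(k,Q0[k]),yaw(k,45),yaw(k,90))
E
```

```text
k 3 yaw 204.8 tgt [ 0.5648 -0.0456  0.195 ] shift [0.1012, 0.0445, 0.0545] turn [0.0, 0.0, -0.6444]
1 [ 0.64700298 -0.07035767] 115.0 73.4 28.400000000000006
2 [ 0.62284233 -0.15140298] 196.3 163.4 118.4
3 [ 0.56595767 -0.04619702] 204.8 163.4 118.4
4 [ 0.54179702 -0.12724233] 114.19999999999999 73.39999999999998 208.39999999999998
```

```bash
cat >> h.py <<'E'
def yaw(k,q):
    y=(28.4+90 if k in(1,4) else 208.4); return y-q
E
```

{"api": "jog_arm", "payload": {
  "series": [
    [-1,[0.02,0.009,0.01],[0,0,-0.11]],
    [-1,[0.04,0.018,0.02],[0,0,-0.22]],
    [-1,[0.06,0.027,0.03],[0,0,-0.33]],
    [-1,[0.08,0.036,0.04],[0,0,-0.44]],
    [-1,[0.095,0.042,0.05],[0,0,-0.55]],
    [-1,[0.101,0.0445,0.0545],[0,0,-0.644]],
    [-1,[0.101,0.0445,0.0545],[0,0,-0.644]],
    [-1,[0.101,0.0445,0.0545],[0,0,-0.644]],
    [-1,[0.101,0.0445,0.0545],[0,0,-0.644]],
    [-1,[0.101,0.0445,0.0545],[0,0,-0.644]]
  ]
}}

```text
time: 5.48
tool_pos: [0.5661, -0.0472, 0.1953]
tool_rot: [-3.141, 0.001, -2.712]
contact_force: [0.6, -0.6, -1.6]
opening: 0.0174
```

```bash
python3 - <<'E'
from h import *
upd([.101,.0445,.0545],[0,0,-.644]); s=st(); 
c=eyes.read_camera('wrist'); c.update(pos=s['tool_pos'],rot=s['tool_rot']); np.savez('w4.npz',**c); save('w4',c['img']); st()
go(3,3.6,.162)
E
```

```text
t 5.48 p [ 0.5661 -0.0472  0.1953] rpy [-3.1407e+00  1.3000e-03 -2.7121e+00] F [ 0.61 -0.61 -1.6 ] M [ 0.025 -0.031 -0.051] op 0.0174 | cmd [ 0.565  -0.0457  0.195 ] yaw -155.22
t 5.53 p [ 0.5659 -0.0474  0.1951] rpy [-3.1409e+00  1.0000e-03 -2.7119e+00] F [-0.34  1.81 -1.87] M [ 0.033  0.065 -0.019] op 0.0171 | cmd [ 0.565  -0.0457  0.195 ] yaw -155.22
k 3 yaw 204.8 tgt [ 0.5648 -0.0456  0.162 ] shift [0.0001, 0.0001, 0.033] turn [-0.0, 0.0, -0.0004]
```

View pics/w4.png

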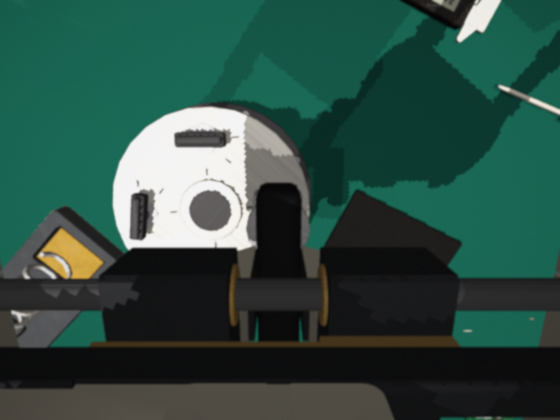

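```bash
python3 - <<'E'
from bolts import *
for f in ['w2','w30','w31','w4']:
    c=dict(np.load(f+'.npz'));print(f,c['pos']); bolts(c)
st()
E
```

```text
w2 [ 0.65445019 -0.11419444  0.24785047]
642 [ 541.9 -126.9] [ 541.8 -127.3] [11.7 39.1] ang 113.6 z 0.0766
631 [566.2 -46.5] [565.8 -46.2] [39.3 11.6] ang 24.5 z 0.0764
528 [ 622.2 -151.3] [ 622.6 -151.4] [39.2 11.6] ang 17.7 z 0.0762
519 [646.6 -70.6] [647.1 -70.4] [11.8 39.3] ang 114.2 z 0.0768
w30 [ 0.65421776 -0.11131033  0.2486499 ]
635 [ 542.  -126.9] [ 541.8 -127.1] [11.8 39.2] ang 115.0 z 0.0765
630 [566.1 -46.6] [566.  -46.3] [39.2 11.7] ang 24.7 z 0.0765
528 [ 622.4 -151.1] [ 622.9 -151.5] [39.  11.8] ang 15.9 z 0.0765
519 [646.6 -70.4] [647.1 -70.5] [11.7 39. ] ang 115.0 z 0.0764
w31 [ 0.65426385 -0.1107098   0.24906464]
635 [ 542.  -126.8] [ 541.9 -127.1] [11.9 39.4] ang 114.0 z 0.0763
625 [565.7 -46.7] [565.9 -46.3] [39.3 11.5] ang 24.9 z 0.0766
523 [ 622.4 -151.1] [ 622.8 -151.5] [39.2 11.7] ang 16.7 z 0.0765
519 [646.4 -70.2] [646.8 -70.1] [11.4 39.2] ang 115.0 z 0.0764
w4 [ 0.56605776 -0.04722009  0.19533002]
758 [ 541.1 -127. ] [ 541.3 -127.5] [10.8 39.4] ang 114.6 z 0.0769
333 [ 611.1 -154.1] [ 611.6 -154.9] [16.3 11.7] ang 18.4 z 0.0752
t 5.53 p [ 0.5659 -0.0474  0.1951] rpy [-3.1409e+00  1.0000e-03 -2.7119e+00] F [-0.34  1.81 -1.87] M [ 0.033  0.065 -0.019] op 0.0171 | cmd [ 0.565  -0.0457  0.195 ] yaw -155.22
```

```bash
python3 - <<'E'
from h import *
setc([.5658,-.0474,.1957],Ro.from_euler('xyz',[np.pi,0,-2.7118]))
go(3,3.6,.180);go(3,3.6,.163)
E
```

```text
k 3 yaw 204.8 tgt [ 0.5648 -0.0456  0.18  ] shift [0.0002, 0.002, 0.0157] turn [0.0, 0.0, -0.003]
k 3 yaw 204.8 tgt [ 0.5648 -0.0456  0.163 ] shift [0.0002, 0.002, 0.0327] turn [0.0, 0.0, -0.003]
```

{"api": "jog_arm", "payload": {
  "series": [
    [-1,[0,0.002,0.004],[0,0,0]],
    [-1,[0,0.002,0.008],[0,0,0]],
    [-1,[0,0.002,0.012],[0,0,0]],
    [-1,[0,0.002,0.018],[0,0,0]],
    [-1,[0,0.002,0.024],[0,0,0]],
    [-1,[0,0.002,0.03],[0,0,0]],
    [-1,[0,0.002,0.033],[0,0,0]],
    [-1,[0,0.002,0.033],[0,0,0]]
  ]
}}

```text
time: 6.2
tool_pos: [0.5639, -0.0452, 0.1605]
tool_rot: [3.14, -0.002, -2.71]
contact_force: [-0.3, 0.7, -2.4]
opening: 0.0178
```

```bash
python3 - <<'E'
from h import *
upd([0,.002,.033],[0,0,0]); st(); eyes.read_camera('wrist');st();c=eyes.read_camera('scene');save('s5',cv2.resize(c['img'][180:300,250:410],None,fx=4.5,fy=4.5)); go(3,50,.163)
E
```

```text
t 6.20 p [ 0.5639 -0.0452  0.1605] rpy [ 3.1404e+00 -1.5000e-03 -2.7105e+00] F [-0.31  0.7  -2.41] M [ 0.053  0.014 -0.008] op 0.0178 | cmd [ 0.565  -0.0456  0.1627] yaw -155.37
t 6.25 p [ 0.5642 -0.0453  0.1612] rpy [ 3.1410e+00 -7.0000e-04 -2.7104e+00] F [ 0.89  0.07 -1.09] M [0.065 0.018 0.013] op 0.0177 | cmd [ 0.565  -0.0456  0.1627] yaw -155.37
k 3 yaw 158.4 tgt [ 0.5656 -0.045   0.163 ] shift [-0.0008, 0.0003, -0.0003] turn [0.0, -0.0, 0.8068]
```

View pics/s5.png

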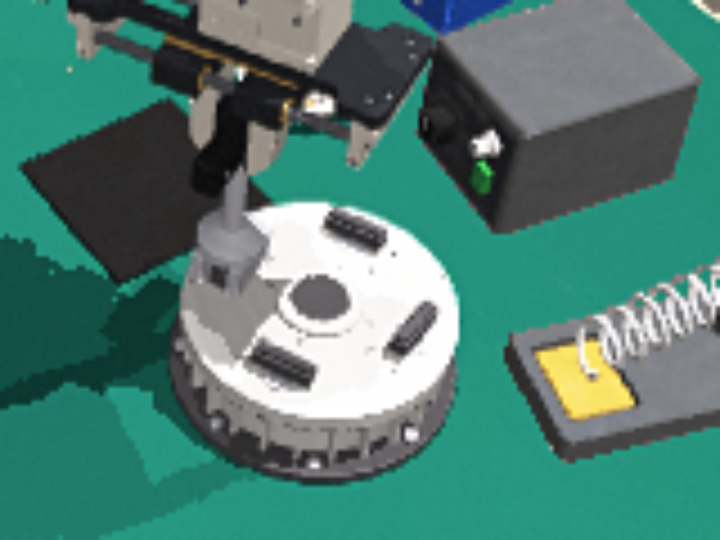

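The key's slot sits over bolt 3's bar, so I'll turn it clockwise.

{"api": "jog_arm", "payload": {
  "series": [
    [-1,[0,0,0],[0,0,0.1]],
    [-1,[0,0,0],[0,0,0.2]],
    [-1,[0,0,0],[0,0,0.3]],
    [-1,[0,0,0],[0,0,0.4]],
    [-1,[0,0,0],[0,0,0.5]],
    [-1,[0,0,0],[0,0,0.6]],
    [-1,[-0.001,0,0],[0,0,0.7]],
    [-1,[-0.001,0,0],[0,0,0.81]],
    [-1,[-0.001,0,0],[0,0,0.81]],
    [-1,[-0.001,0,0],[0,0,0.81]]
  ]
}}

```text
time: 7.13
tool_pos: [0.5656, -0.0449, 0.162]
tool_rot: [3.141, 0.001, 2.766]
contact_force: [-0.2, -0.3, -1.4]
opening: 0.0177
```

```bash
python3 - <<'E'
from h import *
upd([-.001,0,0],[0,0,.81]); st(); p,R=getc();print(np.rad2deg(status.observe()['tool_rot'][2]))
plan([p[0],p[1],.20])
E
```

```text
t 7.13 p [ 0.5656 -0.0449  0.162 ] rpy [3.1414e+00 8.0000e-04 2.7660e+00] F [-0.24 -0.33 -1.44] M [-0.047  0.038  0.032] op 0.0177 | cmd [ 0.5659 -0.0452  0.1627] yaw 158.22
158.47984619291984
shift [0.0, 0.0, -0.0373] turn [0.0, 0.0, 0.0]
```

```bash
python3 - <<'E'
from h import *
go(2,12.1,.2)
E
```

```text
k 2 yaw 196.3 tgt [ 0.6218 -0.1507  0.2   ] shift [-0.0911, -0.0772, -0.0373] turn [-0.0, -0.0, -0.6647]
```

{"api": "jog_arm", "payload": {
  "series": [
    [-1,[0,0,-0.012],[0,0,0]],
    [-1,[0,0,-0.025],[0,0,0]],
    [-1,[0,0,-0.037],[0,0,0]],
    [-1,[-0.01,-0.008,-0.037],[0,0,-0.06]],
    [-1,[-0.03,-0.026,-0.037],[0,0,-0.18]],
    [-1,[-0.05,-0.043,-0.037],[0,0,-0.3]],
    [-1,[-0.07,-0.06,-0.037],[0,0,-0.42]],
    [-1,[-0.085,-0.072,-0.037],[0,0,-0.54]],
    [-1,[-0.091,-0.077,-0.037],[0,0,-0.665]],
    [-1,[-0.091,-0.077,-0.037],[0,0,-0.665]],
    [-1,[-0.091,-0.077,-0.037],[0,0,-0.665]],
    [-1,[-0.091,-0.077,-0.037],[0,0,-0.665]]
  ]
}}

```text
time: 8.13
tool_pos: [0.6211, -0.1493, 0.1987]
tool_rot: [3.141, -0.0, -2.857]
contact_force: [-0.4, 1.7, -2.9]
opening: 0.0175
```

```bash
python3 - <<'E'
from bolts import *
upd([-.091,-.077,-.037],[0,0,-.665]); s=st()
c=eyes.read_camera('wrist');c.update(pos=s['tool_pos'],rot=s['tool_rot']);bolts(c);save('w6',c['img']);s=st();c=eyes.read_camera('wrist');s=st();go(2,12.1,.163)
E
```

```text
t 8.13 p [ 0.6211 -0.1493  0.1987] rpy [ 3.1410e+00 -1.0000e-04 -2.8574e+00] F [-0.4   1.65 -2.9 ] M [ 0.056  0.025 -0.093] op 0.0175 | cmd [ 0.6218 -0.1504  0.1997] yaw -163.68
793 [ 541.6 -128.1] [ 541.6 -127.8] [11.7 39.4] ang 114.7 z 0.0767
761 [565.2 -47.7] [565.5 -46.8] [11.9 39. ] ang 164.2 z 0.0761
t 8.18 p [ 0.6211 -0.1492  0.1988] rpy [ 3.1412 -0.     -2.8566] F [-0.08  0.57 -1.75] M [0.065 0.062 0.105] op 0.0175 | cmd [ 0.6218 -0.1504  0.1997] yaw -163.68
t 8.23 p [ 0.6212 -0.1491  0.1989] rpy [ 3.1413e+00  1.0000e-04 -2.8560e+00] F [-0.39 -0.66 -1.72] M [0.058 0.031 0.028] op 0.0178 | cmd [ 0.6218 -0.1504  0.1997] yaw -163.68
k 2 yaw 196.3 tgt [ 0.6218 -0.1507  0.163 ] shift [0.0001, -0.0002, 0.0367] turn [-0.0, -0.0, 0.0003]
```

View pics/w6.png

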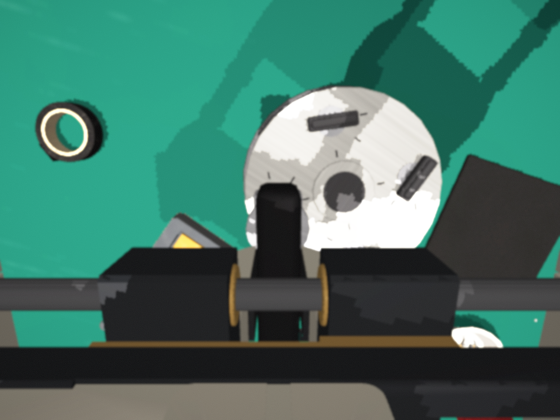

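```bash
python3 - <<'E'
from h import *
reset(); go(2,12.1,.163)
E
```

```text
k 2 yaw 196.3 tgt [ 0.6218 -0.1507  0.163 ] shift [-0.0002, -0.0017, 0.0359] turn [-0.0, -0.0, 0.0011]
```

{"api": "jog_arm", "payload": {
  "series": [
    [-1,[0,-0.0015,0.005],[0,0,0]],
    [-1,[0,-0.0015,0.01],[0,0,0]],
    [-1,[0,-0.0015,0.015],[0,0,0]],
    [-1,[0,-0.0015,0.02],[0,0,0]],
    [-1,[0,-0.0015,0.025],[0,0,0]],
    [-1,[0,-0.0015,0.03],[0,0,0]],
    [-1,[0,-0.0015,0.036],[0,0,0]],
    [-1,[0,-0.0015,0.036],[0,0,0]],
    [-1,[0,-0.0015,0.036],[0,0,0]]
  ]
}}

```text
time: 8.98
tool_pos: [0.6216, -0.1515, 0.1621]
tool_rot: [3.141, -0.001, -2.855]
contact_force: [0.3, 0.3, -2.0]
opening: 0.0174
```

```bash
python3 - <<'E'
from h import *
upd([0,-.0015,.036],[0,0,0]); st(); c=eyes.read_camera('scene');save('s6',cv2.resize(c['img'][180:300,250:410],None,fx=4.5,fy=4.5)); st();go(2,50,.163)
E
```

```text
t 8.98 p [ 0.6216 -0.1515  0.1621] rpy [ 3.1409e+00 -8.0000e-04 -2.8555e+00] F [ 0.33  0.26 -2.01] M [ 0.091  0.001 -0.028] op 0.0174 | cmd [ 0.6216 -0.1506  0.1629] yaw -163.64
t 9.03 p [ 0.6219 -0.1515  0.1626] rpy [ 3.1415  0.     -2.8554] F [ 0.6  -0.79 -1.9 ] M [ 0.117 -0.017 -0.036] op 0.0173 | cmd [ 0.6216 -0.1506  0.1629] yaw -163.64
k 2 yaw 158.4 tgt [ 0.6225 -0.1502  0.163 ] shift [-0.0009, 0.0001, -0.0001] turn [0.0, -0.0, 0.6626]
```

View pics/s6.png

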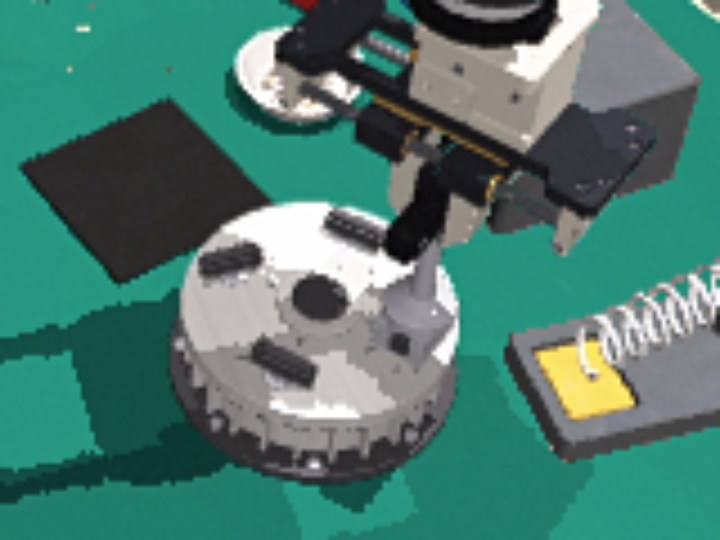

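Seated over bolt 2. I'll turn it and lift off.

{"api": "jog_arm", "payload": {
  "series": [
    [-1,[0,0,0],[0,0,0.11]],
    [-1,[0,0,0],[0,0,0.22]],
    [-1,[0,0,0],[0,0,0.33]],
    [-1,[0,0,0],[0,0,0.44]],
    [-1,[-0.001,0,0],[0,0,0.55]],
    [-1,[-0.001,0,0],[0,0,0.66]],
    [-1,[-0.001,0,0],[0,0,0.66]],
    [-1,[-0.001,0,0],[0,0,0.66]],
    [-1,[-0.001,0,0],[0,0,0.66]],
    [-1,[-0.001,0,-0.012],[0,0,0.66]],
    [-1,[-0.001,0,-0.025],[0,0,0.66]],
    [-1,[-0.001,0,-0.037],[0,0,0.66]]
  ]
}}

```text
time: 10.03
tool_pos: [0.6229, -0.1515, 0.2003]
tool_rot: [-3.141, 0.0, 2.77]
contact_force: [1.0, 0.2, -2.0]
opening: 0.018
```

```bash
python3 - <<'E'
from h import *
upd([-.001,0,-.037],[0,0,.66]); st(); go(1,3.4,.2);go(4,4.2,.2)
E
```

```text
t 10.03 p [ 0.6229 -0.1515  0.2003] rpy [-3.1414e+00  5.0000e-04  2.7702e+00] F [ 0.98  0.23 -2.02] M [0.028 0.016 0.013] op 0.0180 | cmd [ 0.6226 -0.1503  0.1999] yaw 158.55
k 1 yaw 115.0 tgt [ 0.6476 -0.0692  0.2   ] shift [0.0064, 0.0846, -0.0001] turn [-0.0, -0.0, 0.7601]
k 4 yaw 114.2 tgt [ 0.5424 -0.1261  0.2   ] shift [0.0835, -0.0068, -0.0001] turn [-0.0, -0.0, 0.774]
```

{"api": "jog_arm", "payload": {
  "series": [
    [-1,[0.001,0.012,0],[0,0,0.11]],
    [-1,[0.002,0.026,0],[0,0,0.22]],
    [-1,[0.003,0.04,0],[0,0,0.33]],
    [-1,[0.004,0.054,0],[0,0,0.44]],
    [-1,[0.005,0.068,0],[0,0,0.55]],
    [-1,[0.006,0.078,0],[0,0,0.66]],
    [-1,[0.006,0.085,0],[0,0,0.76]],
    [-1,[0.006,0.085,0],[0,0,0.76]],
    [-1,[0.006,0.085,0],[0,0,0.76]],
    [-1,[0.006,0.085,0],[0,0,0.76]]
  ]
}}

```text
time: 10.87
tool_pos: [0.6482, -0.0705, 0.1998]
tool_rot: [3.142, 0.0, 2.011]
contact_force: [-0.2, -0.5, -2.8]
opening: 0.0176
```

```bash
python3 - <<'E'
from bolts import *
upd([.006,.085,0],[0,0,.76]); s=st()
c=eyes.read_camera('wrist');c.update(pos=s['tool_pos'],rot=s['tool_rot']);bolts(c);save('w7',c['img']);c=eyes.read_camera('wrist');s=st();reset();go(1,3.4,.163)
E
```

```text
t 10.87 p [ 0.6482 -0.0705  0.1998] rpy [3.1416e+00 4.0000e-04 2.0114e+00] F [-0.2  -0.52 -2.84] M [-0.039 -0.039  0.008] op 0.0176 | cmd [ 0.6481 -0.069   0.1999] yaw 115.00
786 [566.8 -45.5] [566.5 -45.8] [11.8 39.2] ang 163.9 z 0.0765
445 [786.1   2.2] [785.9   1.9] [34.7  4.6] ang 72.1 z 0.0779
398 [ 539.1 -117.7] [ 538.5 -118.4] [11.7 20.9] ang 114.6 z 0.0754
t 10.97 p [ 0.6481 -0.0707  0.1997] rpy [3.1416e+00 2.0000e-04 2.0093e+00] F [-0.39 -0.32 -1.8 ] M [-0.072 -0.024 -0.05 ] op 0.0173 | cmd [ 0.6481 -0.069   0.1999] yaw 115.00
k 1 yaw 115.0 tgt [ 0.6476 -0.0692  0.163 ] shift [0.0016, 0.0001, 0.0367] turn [0.0, -0.0, 0.0022]
```

View pics/w7.png

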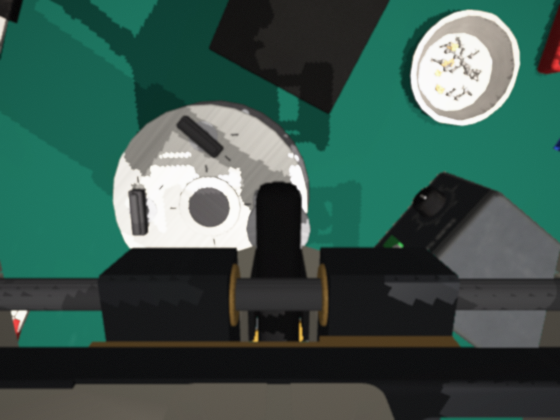

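```bash
python3 - <<'E'
from h import *
c=eyes.read_camera('scene');save('s7',cv2.resize(c['img'][180:300,250:410],None,fx=4.5,fy=4.5))
E
```

```text
(no output)
```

View pics/s7.png

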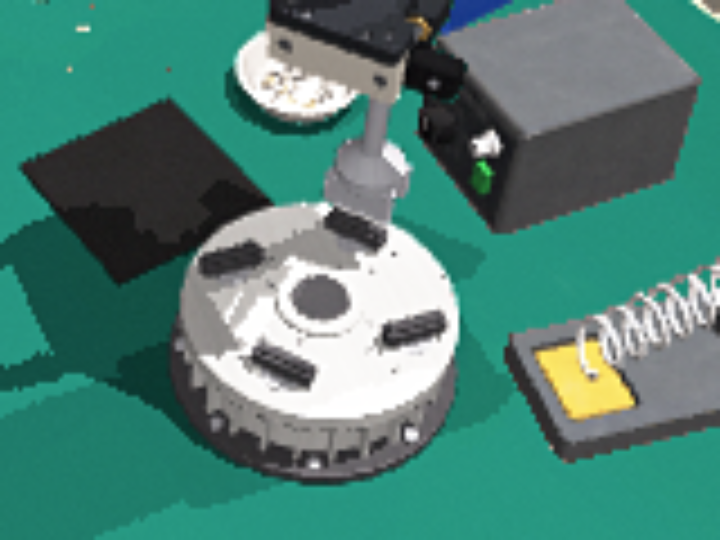

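Bolts 2 and 3 now have parallel bars at about 45°, at crop positions (415,328) and (230,258). Bolts 1 and 4 are still loose, so I'll lower onto bolt 1.

{"api": "jog_arm", "payload": {
  "series": [
    [-1,[0.0015,0,0.005],[0,0,0]],
    [-1,[0.0015,0,0.01],[0,0,0]],
    [-1,[0.0015,0,0.015],[0,0,0]],
    [-1,[0.0015,0,0.02],[0,0,0]],
    [-1,[0.0015,0,0.025],[0,0,0]],
    [-1,[0.0015,0,0.03],[0,0,0]],
    [-1,[0.0015,0,0.036],[0,0,0]],
    [-1,[0.0015,0,0.036],[0,0,0]],
    [-1,[0.0015,0,0.036],[0,0,0]]
  ]
}}

```text
time: 11.77
tool_pos: [0.6474, -0.0685, 0.1631]
tool_rot: [-3.141, -0.001, 2.008]
contact_force: [-0.4, 0.2, -2.4]
opening: 0.0179
```

```bash
python3 - <<'E'
from h import *
upd([.0015,0,.036],[0,0,0]); st(); go(1,50,.163)
E
```

```text
t 11.77 p [ 0.6474 -0.0685  0.1631] rpy [-3.1409e+00 -7.0000e-04  2.0079e+00] F [-0.35  0.15 -2.37] M [-0.059  0.045 -0.037] op 0.0179 | cmd [ 0.6475 -0.0693  0.1637] yaw 115.13
k 1 yaw 68.4 tgt [ 0.6482 -0.07    0.163 ] shift [-0.0009, 0.0004, 0.0007] turn [0.0, -0.0, 0.8155]
```

{"api": "jog_arm", "payload": {
  "series": [
    [-1,[0,0,0],[0,0,0.11]],
    [-1,[0,0,0],[0,0,0.22]],
    [-1,[0,0,0],[0,0,0.33]],
    [-1,[0,0,0],[0,0,0.44]],
    [-1,[-0.001,0,0],[0,0,0.55]],
    [-1,[-0.001,0,0],[0,0,0.66]],
    [-1,[-0.001,0,0],[0,0,0.77]],
    [-1,[-0.001,0,0],[0,0,0.815]],
    [-1,[-0.001,0,0],[0,0,0.815]],
    [-1,[-0.001,0,-0.012],[0,0,0.815]],
    [-1,[-0.001,0,-0.025],[0,0,0.815]],
    [-1,[-0.001,0,-0.037],[0,0,0.815]]
  ]
}}

```text
time: 12.77
tool_pos: [0.6481, -0.0696, 0.2015]
tool_rot: [3.141, 0.0, 1.195]
contact_force: [-0.3, 0.6, -2.4]
opening: 0.0181
```

```bash
python3 - <<'E'
from h import *
upd([-.001,0,-.037],[0,0,.815]); st(); go(4,4.0,.2)
E
```

```text
t 12.77 p [ 0.6481 -0.0696  0.2015] rpy [3.1414 0.     1.1948] F [-0.3   0.65 -2.37] M [-0.078  0.077 -0.008] op 0.0181 | cmd [ 0.6479 -0.0703  0.2007] yaw 68.43
k 4 yaw 114.4 tgt [ 0.5424 -0.1261  0.2   ] shift [-0.0907, -0.0776, 0.0007] turn [-0.0, -0.0, -0.8023]
```

{"api": "jog_arm", "payload": {
  "series": [
    [-1,[-0.011,-0.01,0],[0,0,-0.11]],
    [-1,[-0.026,-0.022,0],[0,0,-0.22]],
    [-1,[-0.041,-0.035,0],[0,0,-0.33]],
    [-1,[-0.056,-0.048,0],[0,0,-0.44]],
    [-1,[-0.07,-0.06,0],[0,0,-0.55]],
    [-1,[-0.083,-0.071,0],[0,0,-0.66]],
    [-1,[-0.091,-0.078,0],[0,0,-0.77]],
    [-1,[-0.091,-0.078,0],[0,0,-0.802]],
    [-1,[-0.091,-0.078,0],[0,0,-0.802]],
    [-1,[-0.091,-0.078,0],[0,0,-0.802]],
    [-1,[-0.091,-0.078,0],[0,0,-0.802]]
  ]
}}

```text
time: 13.68
tool_pos: [0.5423, -0.1252, 0.2009]
tool_rot: [3.141, 0.0, 1.994]
contact_force: [1.3, 0.8, -1.9]
opening: 0.0181
```

```bash
python3 - <<'E'
from bolts import *
upd([-.091,-.078,0],[0,0,-.802]); s=st()
c=eyes.read_camera('wrist');c.update(pos=s['tool_pos'],rot=s['tool_rot']);bolts(c);save('w8',c['img']);c=eyes.read_camera('wrist');s=st();reset();go(4,4.0,.163)
E
```

```text
t 13.68 p [ 0.5423 -0.1252  0.2009] rpy [3.1411e+00 3.0000e-04 1.9945e+00] F [ 1.3   0.83 -1.86] M [-0.06  -0.038  0.018] op 0.0181 | cmd [ 0.5419 -0.1262  0.2007] yaw 114.38
770 [565.5 -46.1] [565.9 -46. ] [11.8 39.3] ang 163.7 z 0.0766
691 [646.1 -69.3] [647.  -70.1] [39.2 11.6] ang 72.9 z 0.0761
t 13.78 p [ 0.5422 -0.125   0.2007] rpy [3.1414 0.     1.9949] F [ 0.7   0.47 -2.43] M [-0.052  0.019 -0.023] op 0.0176 | cmd [ 0.5419 -0.1262  0.2007] yaw 114.38
k 4 yaw 114.4 tgt [ 0.5424 -0.1261  0.163 ] shift [-0.001, -0.0003, 0.0377] turn [0.0, 0.0, -0.0018]
```

View pics/w8.png

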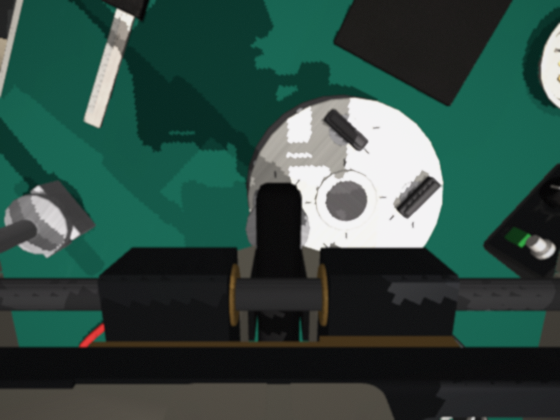

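{"api": "jog_arm", "payload": {
  "series": [
    [-1,[-0.001,0,0.005],[0,0,0]],
    [-1,[-0.001,0,0.01],[0,0,0]],
    [-1,[-0.001,0,0.015],[0,0,0]],
    [-1,[-0.001,0,0.02],[0,0,0]],
    [-1,[-0.001,0,0.025],[0,0,0]],
    [-1,[-0.001,0,0.03],[0,0,0]],
    [-1,[-0.001,0,0.037],[0,0,0]],
    [-1,[-0.001,0,0.037],[0,0,0]],
    [-1,[-0.001,0,0.037],[0,0,0]]
  ]
}}

```text
time: 14.53
tool_pos: [0.5421, -0.1261, 0.1631]
tool_rot: [-3.141, -0.001, 1.995]
contact_force: [0.3, 0.4, -2.8]
opening: 0.0174
```

```bash
python3 - <<'E'
from h import *
upd([-.001,0,.037],[0,0,0]); st(); go(4,50,.163)
E
```

```text
t 14.53 p [ 0.5421 -0.1261  0.1631] rpy [-3.1409e+00 -8.0000e-04  1.9948e+00] F [ 0.26  0.39 -2.76] M [-0.094  0.022  0.006] op 0.0174 | cmd [ 0.5426 -0.126   0.1637] yaw 114.30
k 4 yaw 68.4 tgt [ 0.543  -0.1269  0.163 ] shift [-0.001, -0.0, 0.0007] turn [0.0, -0.0, 0.8011]
```

{"api": "jog_arm", "payload": {
  "series": [
    [-1,[0,0,0],[0,0,0.11]],
    [-1,[0,0,0],[0,0,0.22]],
    [-1,[0,0,0],[0,0,0.33]],
    [-1,[0,0,0],[0,0,0.44]],
    [-1,[-0.001,0,0],[0,0,0.55]],
    [-1,[-0.001,0,0],[0,0,0.66]],
    [-1,[-0.001,0,0],[0,0,0.77]],
    [-1,[-0.001,0,0],[0,0,0.8]],
    [-1,[-0.001,0,0],[0,0,0.8]],
    [-1,[-0.001,0,0],[0,0,0.8]],
    [-1,[-0.001,0,0],[0,0,0.8]],
    [-1,[-0.001,0,0],[0,0,0.8]]
  ]
}}

```text
time: 15.53
tool_pos: [0.5428, -0.1271, 0.1639]
tool_rot: [3.141, -0.0, 1.196]
contact_force: [-0.2, -0.7, -2.3]
opening: 0.0174
```

```bash
python3 - <<'E'
from bolts import *
upd([-.001,0,0],[0,0,.8]); s=st()
c=eyes.read_camera('wrist');c.update(pos=s['tool_pos'],rot=s['tool_rot']);bolts(c);save('w9',c['img'])
c=eyes.read_camera('scene');save('s9',cv2.resize(c['img'][180:300,250:410],None,fx=4.5,fy=4.5)); st();go(4,93.5,.163)
E
```

```text
t 15.53 p [ 0.5428 -0.1271  0.1639] rpy [ 3.1413 -0.      1.1956] F [-0.2  -0.71 -2.29] M [-0.037  0.143  0.001] op 0.0174 | cmd [ 0.543  -0.1269  0.1637] yaw 68.46
246 [755.8 -63.7] [757.  -63.4] [11.7  6.6] ang 80.5 z 0.0751
1169 [646.9 -69.8] [647.3 -70.4] [39.5 11.9] ang 72.6 z 0.0765
1085 [566.7 -46.4] [566.5 -46.1] [11.7 39.3] ang 162.5 z 0.0768
823 [ 623.8 -150.4] [ 623.3 -151.1] [11.3 39.7] ang 162.4 z 0.0769
t 15.63 p [ 0.5428 -0.1272  0.1638] rpy [3.1413 0.     1.1953] F [-0.15 -0.02 -1.27] M [-0.051  0.168 -0.021] op 0.0177 | cmd [ 0.543  -0.1269  0.1637] yaw 68.46
k 4 yaw 24.9 tgt [ 0.5429 -0.1278  0.163 ] shift [-0.0009, 0.0003, 0.0007] turn [-0.0, -0.0, 0.7603]
```

View pics/s9.png

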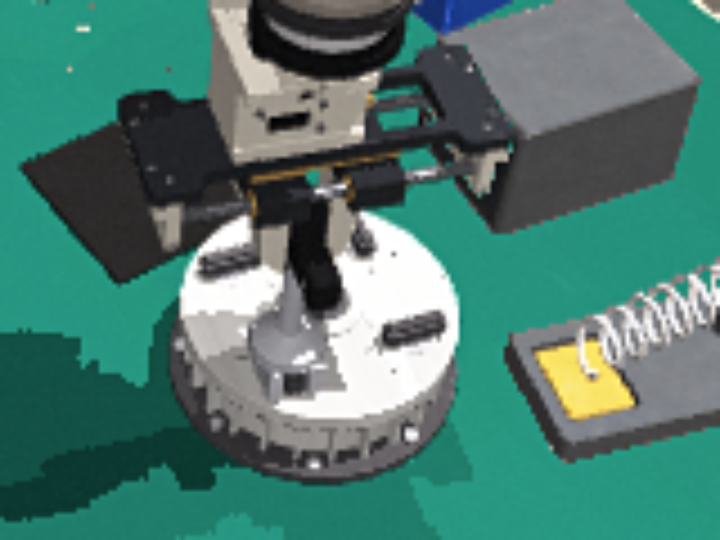

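All four bolts are about half way: 1, 2 and 3 measure about 46°, and bolt 4 is held by the key at about 46°. The dwell was long enough, so I'll turn bolt 4 home and lift.

{"api": "jog_arm", "payload": {
  "series": [
    [-1,[0,0,0],[0,0,0.11]],
    [-1,[0,0,0],[0,0,0.22]],
    [-1,[0,0,0],[0,0,0.33]],
    [-1,[0,0,0],[0,0,0.44]],
    [-1,[-0.001,0,0],[0,0,0.55]],
    [-1,[-0.001,0,0],[0,0,0.66]],
    [-1,[-0.001,0,0],[0,0,0.76]],
    [-1,[-0.001,0,0],[0,0,0.76]],
    [-1,[-0.001,0,0],[0,0,0.76]],
    [-1,[-0.001,0,0],[0,0,0.76]]
  ]
}}

```text
time: 16.47
tool_pos: [0.5424, -0.128, 0.1637]
tool_rot: [3.142, -0.0, 0.438]
contact_force: [0.8, 0.3, -2.2]
opening: 0.0177
```

```bash
python3 - <<'E'
from bolts import *
upd([-.001,0,0],[0,0,.76]); s=st();go(4,90,.2); go(1,45.8,.2)
E
```

```text
t 16.47 p [ 0.5424 -0.128   0.1637] rpy [ 3.1416e+00 -1.0000e-04  4.3790e-01] F [ 0.84  0.3  -2.22] M [ 0.077  0.15  -0.101] op 0.0177 | cmd [ 0.5427 -0.1278  0.1637] yaw 24.92
k 4 yaw 28.4 tgt [ 0.543  -0.1277  0.2   ] shift [0.0003, 0.0001, -0.0363] turn [-0.0, -0.0, -0.0608]
k 1 yaw 72.6 tgt [ 0.6482 -0.0699  0.2   ] shift [0.1201, -0.0081, -0.0363] turn [-0.0, -0.0, -0.8322]
```

Key yaw is 25.1°, about 93.3° of key turn, with only a small reaction moment. I'll back off slightly, lift and look.

{"api": "jog_arm", "payload": {
  "series": [
    [-1,[0,0,0],[0,0,-0.03]],
    [-1,[0,0,-0.012],[0,0,-0.03]],
    [-1,[0,0,-0.025],[0,0,-0.03]],
    [-1,[0,0,-0.037],[0,0,-0.06]],
    [-1,[0.02,-0.001,-0.037],[0,0,-0.17]],
    [-1,[0.04,-0.003,-0.037],[0,0,-0.28]],
    [-1,[0.06,-0.004,-0.037],[0,0,-0.39]],
    [-1,[0.08,-0.005,-0.037],[0,0,-0.5]],
    [-1,[0.1,-0.007,-0.037],[0,0,-0.61]],
    [-1,[0.115,-0.008,-0.037],[0,0,-0.72]],
    [-1,[0.12,-0.008,-0.037],[0,0,-0.832]],
    [-1,[0.12,-0.008,-0.037],[0,0,-0.832]]
  ]
}}

```text
time: 17.47
tool_pos: [0.6487, -0.0695, 0.2]
tool_rot: [-3.141, -0.0, 1.274]
contact_force: [0.3, -0.6, -1.9]
opening: 0.018
```

{"api": "jog_arm", "payload": {
  "series": [
    [-1,[0,0,0],[0,0,0]],
    [-1,[0,0,0],[0,0,0]]
  ]
}}

```text
time: 17.63
tool_pos: [0.6474, -0.0706, 0.2006]
tool_rot: [-3.141, 0.0, 1.264]
contact_force: [-0.1, 0.1, -1.7]
opening: 0.0179
```

```bash
python3 - <<'E'
from bolts import *
upd([.12,-.008,-.037],[0,0,-.832]); s=st()
c=eyes.read_camera('wrist');c.update(pos=s['tool_pos'],rot=s['tool_rot']);bolts(c);save('w10',c['img']);c=eyes.read_camera('scene');save('s10',cv2.resize(c['img'][180:300,250:410],None,fx=4.5,fy=4.5));s=st();reset();go(1,45.8,.163)
E
```

```text
t 17.63 p [ 0.6474 -0.0706  0.2006] rpy [-3.1412e+00  3.0000e-04  1.2642e+00] F [-0.13  0.14 -1.73] M [-0.101  0.1   -0.037] op 0.0179 | cmd [ 0.6481 -0.07    0.2007] yaw 72.59
1631 [774.8 -40. ] [772.1 -33.6] [109.2  21.1] ang 77.9 z 0.0787
678 [567.6 -45.7] [567.1 -45.9] [11.5 39.7] ang 162.5 z 0.0760
t 17.73 p [ 0.6474 -0.0707  0.2008] rpy [-3.1415e+00  1.0000e-04  1.2646e+00] F [-0.66 -0.45 -2.93] M [-0.101  0.109  0.051] op 0.0176 | cmd [ 0.6481 -0.07    0.2007] yaw 72.59
k 1 yaw 72.6 tgt [ 0.6482 -0.0699  0.163 ] shift [0.001, 0.0005, 0.0378] turn [0.0, 0.0, -0.0025]
```

View pics/s10.png

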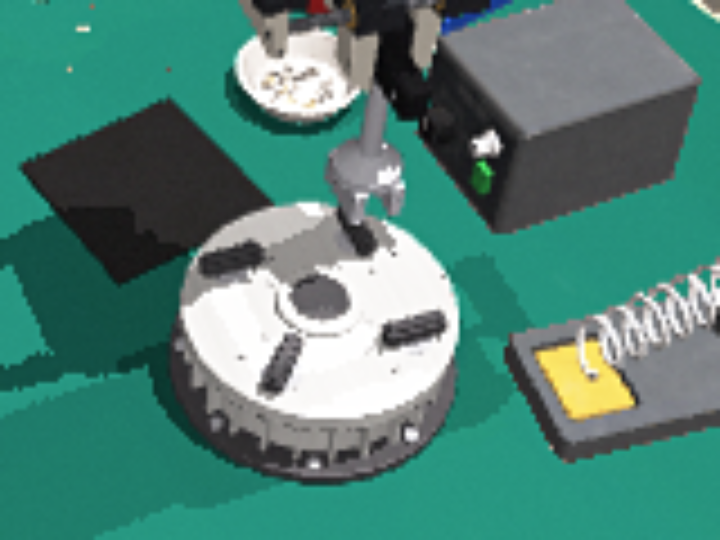

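```bash
cat > sb.py <<'E'
from h import *
def sb():
    c=eyes.read_camera('scene'); W=pts(c); 
    r=(W[...,2]>.070)&(W[...,2]<.088)&(W[...,0]>.5)&(W[...,0]<.69)&(W[...,1]>-.2)&(W[...,1]<0)
    k,l,s,ce=cv2.connectedComponentsWithStats(r.astype(np.uint8))
    for i in range(1,k):
        if s[i,4]>40:
            P=W[l==i][:,:2]*1000; rc=cv2.minAreaRect(P.astype(np.float32)); a=rc[2]+(90 if rc[1][1]>rc[1][0] else 0)
            print('scene',s[i,4],np.round(rc[0],1),np.round(rc[1],1),'ang %.1f'%(a%180))
E
python3 -c "
from sb import *
sb()"
```

```text
scene 62 [565.6 -48.2] [12.  39.6] ang 160.2
scene 65 [ 621.9 -153.6] [12.2 40.7] ang 165.3
scene 61 [ 541.2 -128.5] [40.1 11.9] ang 30.8
```

Bolt 4 reads about 88°, which is home. Now bolt 1.

{"api": "jog_arm", "payload": {
  "series": [
    [-1,[0.001,0,0.005],[0,0,0]],
    [-1,[0.001,0,0.01],[0,0,0]],
    [-1,[0.001,0,0.015],[0,0,0]],
    [-1,[0.001,0,0.02],[0,0,0]],
    [-1,[0.001,0,0.025],[0,0,0]],
    [-1,[0.001,0,0.03],[0,0,0]],
    [-1,[0.001,0,0.037],[0,0,0]],
    [-1,[0.001,0,0.037],[0,0,0]],
    [-1,[0.001,0,0.037],[0,0,0]]
  ]
}}

```text
time: 18.53
tool_pos: [0.6479, -0.0692, 0.163]
tool_rot: [-3.14, 0.0, 1.267]
contact_force: [0.0, -0.1, -1.8]
opening: 0.0175
```

```bash
python3 - <<'E'
from h import *
upd([.001,0,.037],[0,0,0]); st(); go(1,94.5,.163)
E
```

```text
t 18.53 p [ 0.6479 -0.0692  0.163 ] rpy [-3.1403  0.      1.2668] F [ 0.02 -0.07 -1.8 ] M [-0.14   0.036  0.02 ] op 0.0175 | cmd [ 0.6477 -0.0697  0.1638] yaw 72.46
k 1 yaw 23.9 tgt [ 0.6481 -0.0709  0.163 ] shift [-0.0011, 0.0008, 0.0008] turn [-0.0, -0.0, 0.8475]
```

{"api": "jog_arm", "payload": {
  "series": [
    [-1,[0,0,0],[0,0,0.11]],
    [-1,[0,0,0],[0,0,0.22]],
    [-1,[0,0,0],[0,0,0.33]],
    [-1,[0,0,0],[0,0,0.44]],
    [-1,[-0.001,0.001,0],[0,0,0.55]],
    [-1,[-0.001,0.001,0],[0,0,0.66]],
    [-1,[-0.001,0.001,0],[0,0,0.77]],
    [-1,[-0.001,0.001,0],[0,0,0.85]],
    [-1,[-0.001,0.001,0],[0,0,0.85]],
    [-1,[-0.001,0.001,0],[0,0,0.85]],
    [-1,[-0.001,0.001,0],[0,0,0.85]]
  ]
}}

```text
time: 19.45
tool_pos: [0.649, -0.0705, 0.164]
tool_rot: [3.141, -0.001, 0.419]
contact_force: [-0.1, 0.6, -2.9]
opening: 0.0179
```

```bash
python3 - <<'E'
from bolts import *
upd([-.001,.001,0],[0,0,.85]); s=st();go(1,90,.2); go(2,45.8,.2)
E
```

```text
t 19.45 p [ 0.649  -0.0705  0.164 ] rpy [ 3.1414e+00 -5.0000e-04  4.1920e-01] F [-0.05  0.56 -2.87] M [0.024 0.153 0.001] op 0.0179 | cmd [ 0.6484 -0.071   0.1638] yaw 23.76
k 1 yaw 28.4 tgt [ 0.6482 -0.0709  0.2   ] shift [-0.0001, -0.0002, -0.0362] turn [-0.0, -0.0, -0.081]
k 2 yaw 162.6 tgt [ 0.6224 -0.1502  0.2   ] shift [-0.0557, 0.0621, -0.0362] turn [0.0, 0.0, -2.4233]
```

{"api": "jog_arm", "payload": {
  "series": [
    [-1,[0,0,0],[0,0,-0.04]],
    [-1,[0,0,-0.012],[0,0,-0.04]],
    [-1,[0,0,-0.025],[0,0,-0.04]],
    [-1,[0,0,-0.037],[0,0,-0.08]],
    [-1,[-0.01,0.01,-0.037],[0,0,-0.2]],
    [-1,[-0.02,0.02,-0.037],[0,0,-0.32]],
    [-1,[-0.028,0.031,-0.037],[0,0,-0.44]],
    [-1,[-0.028,0.031,-0.037],[0,0,-0.56]],
    [-1,[-0.028,0.031,-0.037],[0,0,-0.68]],
    [-1,[-0.04,0.045,-0.037],[0,0,-0.8]],
    [-1,[-0.05,0.056,-0.037],[0,0,-0.92]],
    [-1,[-0.056,0.062,-0.037],[0,0,-1.04]]
  ]
}}

```text
time: 20.45
tool_pos: [0.6224, -0.1514, 0.2009]
tool_rot: [3.141, 0.001, 1.464]
contact_force: [0.3, 0.8, -1.4]
opening: 0.0174
```

{"api": "jog_arm", "payload": {
  "series": [
    [-1,[0,0,0],[0,0,-0.12]],
    [-1,[0,0,0],[0,0,-0.24]],
    [-1,[0,0,0],[0,0,-0.36]],
    [-1,[0,0,0],[0,0,-0.48]],
    [-1,[0,0,0],[0,0,-0.6]],
    [-1,[0,0,0],[0,0,-0.72]],
    [-1,[0,0,0],[0,0,-0.84]],
    [-1,[0,0,0],[0,0,-0.96]],
    [-1,[0,0,0],[0,0,-1.08]],
    [-1,[0,0,0],[0,0,-1.2]],
    [-1,[0,0,0],[0,0,-1.32]],
    [-1,[0,0,0],[0,0,-1.383]]
  ]
}}

```text
time: 21.45
tool_pos: [0.6228, -0.15, 0.2009]
tool_rot: [-3.141, 0.0, 2.848]
contact_force: [0.1, 0.5, -2.3]
opening: 0.0176
```

{"api": "jog_arm", "payload": {
  "series": [
    [-1,[0,0,0],[0,0,0]],
    [-1,[0,0,0],[0,0,0]],
    [-1,[0,0,0],[0,0,0]]
  ]
}}

```text
time: 21.7
tool_pos: [0.6227, -0.1499, 0.2008]
tool_rot: [3.142, 0.0, 2.838]
contact_force: [0.1, 0.3, -2.3]
opening: 0.0176
```

```bash
python3 - <<'E'
from bolts import *
from sb import sb
s=st()
c=eyes.read_camera('wrist');c.update(pos=s['tool_pos'],rot=s['tool_rot']);bolts(c);save('w11',c['img']);sb();s=st();reset();go(2,45.8,.163)
E
```

```text
t 21.70 p [ 0.6227 -0.1499  0.2008] rpy [3.1416e+00 2.0000e-04 2.8384e+00] F [ 0.13  0.31 -2.32] M [-0.005 -0.002  0.003] op 0.0176 | cmd [ 0.6484 -0.071   0.1638] yaw 23.76
856 [565.7 -47. ] [565.8 -46.5] [11.9 39.4] ang 163.8 z 0.0761
809 [ 541.7 -127.3] [ 541.8 -127.4] [39.5 11.7] ang 30.5 z 0.0768
522 [642.6 -72.5] [645.4 -71.2] [36.1 11.6] ang 29.3 z 0.0767
scene 48 [646.7 -71.8] [39.6 11.7] ang 31.4
scene 63 [565.2 -48.8] [10.5 39.7] ang 164.0
scene 62 [ 622.6 -154.4] [11.1 40.1] ang 160.4
scene 64 [ 541.2 -128.5] [41.1 12.2] ang 30.9
t 21.80 p [ 0.6227 -0.1499  0.2007] rpy [3.1415e+00 1.0000e-04 2.8389e+00] F [ 0.49  0.85 -2.22] M [-0.011  0.01  -0.023] op 0.0174 | cmd [ 0.6484 -0.071   0.1638] yaw 23.76
k 2 yaw 162.6 tgt [ 0.6224 -0.1502  0.163 ] shift [0.0002, -0.0004, 0.0377] turn [-0.0, -0.0, 0.001]
```

View pics/w11.png

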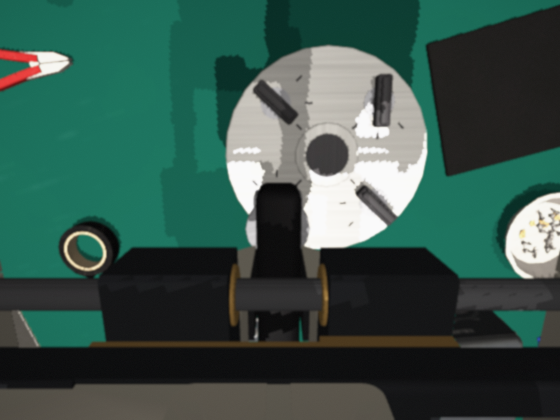

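Bolts 1 and 4 are home at about 88–89°, pointing at the boss in the wrist view. Next I'll lower onto bolt 2.

{"api": "jog_arm", "payload": {
  "series": [
    [-1,[0,-0.0005,0.005],[0,0,0]],
    [-1,[0,-0.0005,0.01],[0,0,0]],
    [-1,[0,-0.0005,0.015],[0,0,0]],
    [-1,[0,-0.0005,0.02],[0,0,0]],
    [-1,[0,-0.0005,0.025],[0,0,0]],
    [-1,[0,-0.0005,0.03],[0,0,0]],
    [-1,[0,-0.0005,0.037],[0,0,0]],
    [-1,[0,-0.0005,0.037],[0,0,0]],
    [-1,[0,-0.0005,0.037],[0,0,0]]
  ]
}}

```text
time: 22.55
tool_pos: [0.6223, -0.1502, 0.163]
tool_rot: [3.141, -0.001, 2.84]
contact_force: [-0.3, 0.2, -1.8]
opening: 0.0176
```

```bash
python3 - <<'E'
from h import *
upd([0,-.0005,.037],[0,0,0]); st(); go(2,95,.163)
E
```

```text
t 22.55 p [ 0.6223 -0.1502  0.163 ] rpy [ 3.1414e+00 -1.1000e-03  2.8398e+00] F [-0.3   0.24 -1.77] M [-0.021  0.015  0.03 ] op 0.0176 | cmd [ 0.6226 -0.1504  0.1637] yaw 162.66
k 2 yaw 113.4 tgt [ 0.6234 -0.1503  0.163 ] shift [-0.0008, 0.0003, 0.0007] turn [0.0, -0.0, 0.8597]
```

{"api": "jog_arm", "payload": {
  "series": [
    [-1,[0,0,0],[0,0,0.11]],
    [-1,[0,0,0],[0,0,0.22]],
    [-1,[0,0,0],[0,0,0.33]],
    [-1,[0,0,0],[0,0,0.44]],
    [-1,[-0.001,0,0],[0,0,0.55]],
    [-1,[-0.001,0,0],[0,0,0.66]],
    [-1,[-0.001,0,0],[0,0,0.77]],
    [-1,[-0.001,0,0],[0,0,0.86]],
    [-1,[-0.001,0,0],[0,0,0.86]],
    [-1,[-0.001,0,0],[0,0,0.86]],
    [-1,[-0.001,0,0],[0,0,0.86]]
  ]
}}

```text
time: 23.47
tool_pos: [0.6237, -0.1508, 0.164]
tool_rot: [3.141, 0.001, 1.982]
contact_force: [0.3, -0.4, -1.9]
opening: 0.0182
```

```bash
python3 - <<'E'
from bolts import *
upd([-.001,0,0],[0,0,.86]); s=st();go(2,90,.2); go(3,45.0,.2)
E
```

```text
t 23.47 p [ 0.6237 -0.1508  0.164 ] rpy [3.1410e+00 5.0000e-04 1.9825e+00] F [ 0.27 -0.39 -1.86] M [-0.078 -0.001 -0.029] op 0.0182 | cmd [ 0.6235 -0.1507  0.1637] yaw 113.38
k 2 yaw 118.4 tgt [ 0.6233 -0.1502  0.2   ] shift [0.0005, -0.0, -0.0363] turn [-0.0, -0.0, -0.0876]
k 3 yaw 163.4 tgt [ 0.5655 -0.045   0.2   ] shift [0.12, -0.0114, -0.0363] turn [0.0, 0.0, -0.873]
```

{"api": "jog_arm", "payload": {
  "series": [
    [-1,[0,0,0],[0,0,-0.04]],
    [-1,[0,0,-0.012],[0,0,-0.04]],
    [-1,[0,0,-0.025],[0,0,-0.04]],
    [-1,[0,0,-0.037],[0,0,-0.08]],
    [-1,[0.02,-0.002,-0.037],[0,0,-0.2]],
    [-1,[0.04,-0.004,-0.037],[0,0,-0.32]],
    [-1,[0.06,-0.006,-0.037],[0,0,-0.44]],
    [-1,[0.08,-0.008,-0.037],[0,0,-0.56]],
    [-1,[0.1,-0.01,-0.037],[0,0,-0.68]],
    [-1,[0.115,-0.011,-0.037],[0,0,-0.8]],
    [-1,[0.12,-0.0115,-0.037],[0,0,-0.873]],
    [-1,[0.12,-0.0115,-0.037],[0,0,-0.873]]
  ]
}}

```text
time: 24.47
tool_pos: [0.5648, -0.0439, 0.2013]
tool_rot: [3.141, 0.001, 2.859]
contact_force: [1.1, -0.2, -1.7]
opening: 0.0173
```

{"api": "jog_arm", "payload": {
  "series": [
    [-1,[0,0,0],[0,0,0]],
    [-1,[0,0,0],[0,0,0]],
    [-1,[0,0,0],[0,0,0]]
  ]
}}

```text
time: 24.72
tool_pos: [0.5656, -0.0458, 0.2007]
tool_rot: [-3.142, 0.0, 2.851]
contact_force: [-0.8, -0.1, -1.3]
opening: 0.0176
```

```bash
python3 - <<'E'
from bolts import *
from sb import sb
s=st()
c=eyes.read_camera('wrist');c.update(pos=s['tool_pos'],rot=s['tool_rot']);bolts(c);save('w12',c['img']);sb();s=st();reset();go(3,45,.163)
E
```

```text
t 24.72 p [ 0.5656 -0.0458  0.2007] rpy [-3.1415e+00  3.0000e-04  2.8510e+00] F [-0.77 -0.07 -1.35] M [ 0.029  0.067 -0.01 ] op 0.0176 | cmd [ 0.6235 -0.1507  0.1637] yaw 113.38
538 [ 536.9 -128.3] [ 539.7 -127.9] [35.4 11.8] ang 30.0 z 0.0758
scene 51 [645.3 -72.5] [39.4 11.9] ang 29.9
scene 60 [564.9 -48.2] [12.3 39.7] ang 163.8
scene 70 [ 621.5 -153.6] [11.7 39.3] ang 117.3
scene 63 [ 541.3 -128.5] [40.8 12. ] ang 29.5
t 24.82 p [ 0.5655 -0.0457  0.2006] rpy [3.1416 0.     2.8514] F [-0.11 -0.24 -1.95] M [-0.021  0.035 -0.042] op 0.0177 | cmd [ 0.6235 -0.1507  0.1637] yaw 113.38
k 3 yaw 163.4 tgt [ 0.5655 -0.045   0.163 ] shift [0.0002, 0.0006, 0.0376] turn [-0.0, 0.0, -0.0005]
```

View pics/w12.png

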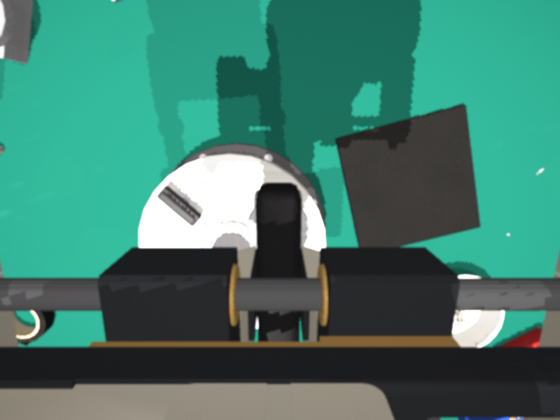

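Bolt 2 is home: its bar reads 117.3°, against an ideal 118.4°. The last one is bolt 3.

{"api": "jog_arm", "payload": {
  "series": [
    [-1,[0,0.0005,0.005],[0,0,0]],
    [-1,[0,0.0005,0.01],[0,0,0]],
    [-1,[0,0.0005,0.015],[0,0,0]],
    [-1,[0,0.0005,0.02],[0,0,0]],
    [-1,[0,0.0005,0.025],[0,0,0]],
    [-1,[0,0.0005,0.03],[0,0,0]],
    [-1,[0,0.0005,0.037],[0,0,0]],
    [-1,[0,0.0005,0.037],[0,0,0]],
    [-1,[0,0.0005,0.037],[0,0,0]]
  ]
}}

```text
time: 25.57
tool_pos: [0.5651, -0.0446, 0.1632]
tool_rot: [3.142, -0.001, 2.853]
contact_force: [0.1, -0.4, -1.4]
opening: 0.0173
```

```bash
python3 - <<'E'
from h import *
upd([0,.0005,.037],[0,0,0]); st(); go(3,95,.163)
E
```

```text
t 25.57 p [ 0.5651 -0.0446  0.1632] rpy [ 3.1416e+00 -1.1000e-03  2.8529e+00] F [ 0.12 -0.36 -1.37] M [-0.02  -0.004 -0.036] op 0.0173 | cmd [ 0.5656 -0.0452  0.1636] yaw 163.37
k 3 yaw 113.4 tgt [ 0.5666 -0.0451  0.163 ] shift [-0.0009, 0.0004, 0.0006] turn [0.0, -0.0, 0.8722]
```

{"api": "jog_arm", "payload": {
  "series": [
    [-1,[0,0,0],[0,0,0.11]],
    [-1,[0,0,0],[0,0,0.22]],
    [-1,[0,0,0],[0,0,0.33]],
    [-1,[0,0,0],[0,0,0.44]],
    [-1,[-0.001,0,0],[0,0,0.55]],
    [-1,[-0.001,0,0],[0,0,0.66]],
    [-1,[-0.001,0,0],[0,0,0.77]],
    [-1,[-0.001,0,0],[0,0,0.87]],
    [-1,[-0.001,0,0],[0,0,0.87]],
    [-1,[-0.001,0,0],[0,0,0.87]],
    [-1,[-0.001,0,0],[0,0,0.87]]
  ]
}}

```text
time: 26.48
tool_pos: [0.5665, -0.045, 0.164]
tool_rot: [3.141, 0.0, 1.986]
contact_force: [0.0, -0.2, -1.9]
opening: 0.0179
```

```bash
python3 - <<'E'
from bolts import *
upd([-.001,0,0],[0,0,.87]); s=st();plan([.592,.089,.21],168)
E
```

```text
t 26.48 p [ 0.5665 -0.045   0.164 ] rpy [3.1411e+00 4.0000e-04 1.9857e+00] F [ 0.01 -0.18 -1.93] M [-0.019 -0.008  0.032] op 0.0179 | cmd [ 0.5666 -0.0455  0.1636] yaw 113.53
shift [0.1132, 0.077, -0.0464] turn [0.0, 0.0, -0.9507]
```

{"api": "jog_arm", "payload": {
  "series": [
    [-1,[0,0,0],[0,0,-0.04]],
    [-1,[0,0,-0.012],[0,0,-0.04]],
    [-1,[0,0,-0.025],[0,0,-0.04]],
    [-1,[0,0,-0.04],[0,0,-0.08]],
    [-1,[0.02,0.014,-0.046],[0,0,-0.2]],
    [-1,[0.04,0.028,-0.046],[0,0,-0.32]],
    [-1,[0.06,0.042,-0.046],[0,0,-0.44]],
    [-1,[0.08,0.056,-0.046],[0,0,-0.56]],
    [-1,[0.1,0.068,-0.046],[0,0,-0.68]],
    [-1,[0.113,0.077,-0.046],[0,0,-0.8]],
    [-1,[0.113,0.077,-0.046],[0,0,-0.92]],
    [-1,[0.113,0.077,-0.046],[0,0,-0.95]]
  ]
}}

```text
time: 27.48
tool_pos: [0.5917, 0.0907, 0.2097]
tool_rot: [3.142, 0.0, 2.943]
contact_force: [0.2, -0.6, -2.0]
opening: 0.0176
```

{"api": "jog_arm", "payload": {
  "series": [
    [-1,[0,0,0],[0,0,0]],
    [-1,[0,0,0],[0,0,0]],
    [-1,[0,0,0],[0,0,0]]
  ]
}}

```text
time: 27.73
tool_pos: [0.5917, 0.0892, 0.2098]
tool_rot: [3.141, 0.0, 2.932]
contact_force: [-0.2, -0.8, -3.0]
opening: 0.0178
```

```bash
python3 - <<'E'
from bolts import *
from sb import sb
s=st()
c=eyes.read_camera('wrist');c.update(pos=s['tool_pos'],rot=s['tool_rot']);bolts(c);save('w13',c['img']);sb();c=eyes.read_camera('scene');save('s13',c['img']);s=st();reset();plan([.592,.089,.106],168)
E
```

```text
t 27.73 p [0.5917 0.0892 0.2098] rpy [3.1415e+00 1.0000e-04 2.9320e+00] F [-0.25 -0.77 -2.96] M [ 0.019 -0.013 -0.059] op 0.0178 | cmd [ 0.5666 -0.0455  0.1636] yaw 113.53
249 [484.1 309. ] [486.4 312.8] [24.5  8.5] ang 57.6 z 0.0797
570 [506.6 303.3] [511.4 308.5] [37.5 18.8] ang 35.6 z 0.0788
707 [ 540.5 -125.3] [ 540.9 -125.5] [39.1 10.3] ang 30.3 z 0.0760
489 [562.9 -40.6] [564.8 -43.5] [11.6 34.9] ang 118.7 z 0.0763
scene 50 [645.8 -72.2] [38.5 11.2] ang 28.4
scene 62 [565.  -47.7] [12.1 39.5] ang 118.1
scene 72 [ 621.3 -153.6] [11.8 39.8] ang 120.3
scene 60 [ 541.6 -128.3] [39.2 12.1] ang 30.7
t 27.88 p [0.5917 0.0892 0.2098] rpy [3.1415e+00 2.0000e-04 2.9321e+00] F [-1.08 -0.51 -2.14] M [0.017 0.024 0.012] op 0.0178 | cmd [ 0.5666 -0.0455  0.1636] yaw 113.53
shift [-0.0003, -0.0001, 0.1038] turn [0.0, 0.0, -0.0]
```

View pics/s13.png

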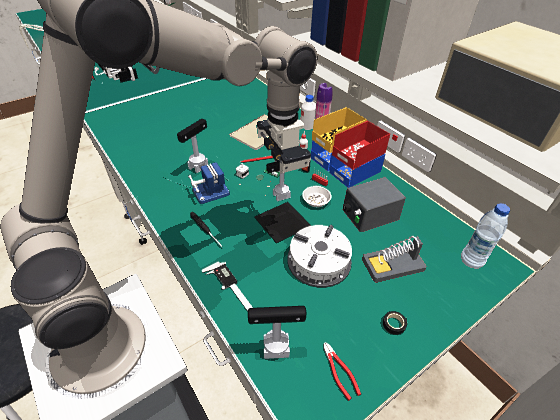

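View pics/w13.png

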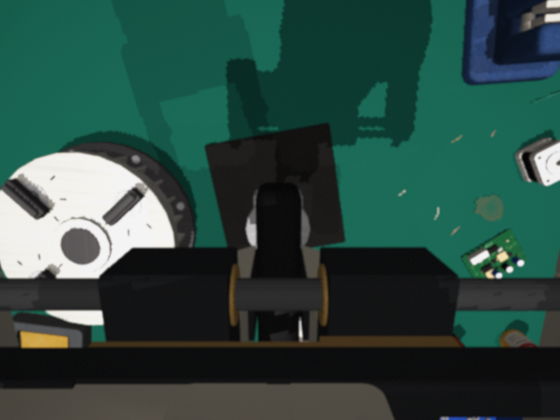

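All four bolts are home and the key is over the pad, so I'll lower it.

{"api": "jog_arm", "payload": {
  "series": [
    [-1,[0,0,0.025],[0,0,0]],
    [-1,[0,0,0.05],[0,0,0]],
    [-1,[0,0,0.07],[0,0,0]],
    [-1,[0,0,0.085],[0,0,0]],
    [-1,[0,0,0.093],[0,0,0]],
    [-1,[0,0,0.098],[0,0,0]],
    [-1,[0,0,0.101],[0,0,0]],
    [-1,[0,0,0.103],[0,0,0]],
    [-1,[0,0,0.104],[0,0,0]],
    [-1,[0,0,0.104],[0,0,0]],
    [-1,[0,0,0.104],[0,0,0]]
  ]
}}

```text
time: 28.8
tool_pos: [0.592, 0.0895, 0.1064]
tool_rot: [3.141, 0.001, 2.933]
contact_force: [-0.3, 0.2, -2.3]
opening: 0.0174
```

{"api": "jog_arm", "payload": {
  "series": [
    [-1,[0,0,0.0005],[0,0,0]],
    [-1,[0,0,0.001],[0,0,0]],
    [-1,[0,0,0.001],[0,0,0]]
  ]
}}

```text
time: 29.05
tool_pos: [0.5917, 0.0895, 0.1048]
tool_rot: [3.141, 0.0, 2.933]
contact_force: [-0.2, -0.1, -2.2]
opening: 0.0174
```

```bash
python3 - <<'E'
from h import *
st(); c=eyes.read_camera('scene');save('s14',cv2.resize(c['img'][150:270,220:380],None,fx=4.5,fy=4.5));st()
E
```

```text
t 29.05 p [0.5917 0.0895 0.1048] rpy [3.1415e+00 2.0000e-04 2.9328e+00] F [-0.18 -0.12 -2.18] M [ 0.015 -0.012  0.   ] op 0.0174 | cmd [0.5917 0.0892 0.2098] yaw 168.00
t 29.10 p [0.5917 0.0895 0.1048] rpy [3.1415e+00 2.0000e-04 2.9328e+00] F [-0.46 -0.21 -2.02] M [-0.008 -0.034 -0.022] op 0.0176 | cmd [0.5917 0.0892 0.2098] yaw 168.00
```

View pics/s14.png

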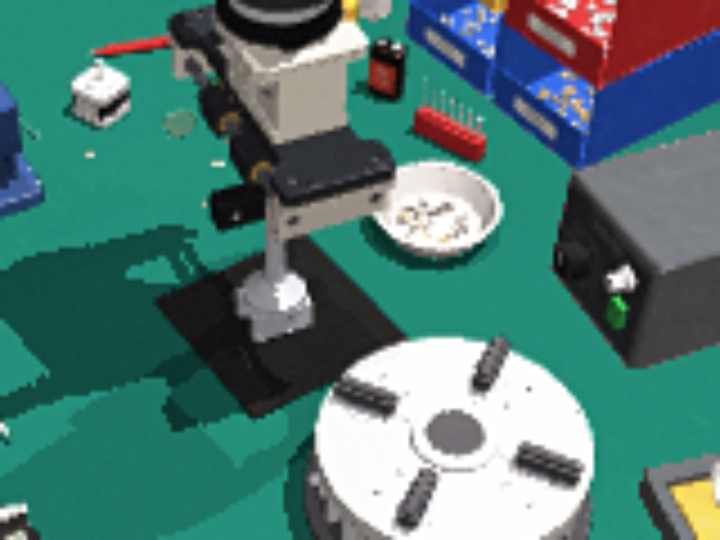

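{"api": "jog_arm", "payload": {
  "series": [
    [-1,[0,0,0.0005],[0,0,0]],
    [-1,[0,0,0.001],[0,0,0]],
    [-1,[0,0,0.001],[0,0,0]]
  ]
}}

```text
time: 29.35
tool_pos: [0.5918, 0.0894, 0.104]
tool_rot: [3.141, 0.001, 2.933]
contact_force: [-0.2, -0.6, 1.1]
opening: 0.0176
```

The wrist force changed from about −2 to +1 N, so the key rests on the pad. Releasing.

{"api": "jog_arm", "payload": {
  "series": [
    [-0.5,[0,0,0],[0,0,0]],
    [0,[0,0,0],[0,0,0]],
    [0.5,[0,0,0],[0,0,0]],
    [1,[0,0,0],[0,0,0]],
    [1,[0,0,0],[0,0,0]],
    [1,[0,0,0],[0,0,0]],
    [1,[0,0,0],[0,0,0]],
    [1,[0,0,0],[0,0,0]],
    [1,[0,0,0],[0,0,0]],
    [1,[0,0,0],[0,0,0]],
    [1,[0,0,0],[0,0,0]],
    [1,[0,0,0],[0,0,0]]
  ]
}}

```text
time: 30.35
tool_pos: [0.5917, 0.0895, 0.1037]
tool_rot: [3.142, 0.0, 2.933]
contact_force: [0.3, 0.4, -0.6]
opening: 0.0899
```

{"api": "jog_arm", "payload": {
  "series": [
    [1,[0,0,0],[0,0,0]],
    [1,[0,0,-0.01],[0,0,0]],
    [1,[0,0,-0.03],[0,0,0]],
    [1,[0,0,-0.06],[0,0,0]],
    [1,[0,0,-0.09],[0,0,0]],
    [1,[0,0,-0.12],[0,0,0]],
    [1,[0,0,-0.15],[0,0,0]],
    [1,[0,0,-0.15],[0,0,0]],
    [1,[0,0,-0.15],[0,0,0]]
  ]
}}

```text
time: 31.1
tool_pos: [0.5925, 0.0895, 0.2565]
tool_rot: [3.14, 0.005, 2.933]
contact_force: [-0.3, 0.0, -0.8]
opening: 0.0919
```

```bash
python3 - <<'E'
from bolts import *
from sb import sb
s=st()
c=eyes.read_camera('wrist');c.update(pos=s['tool_pos'],rot=s['tool_rot']);save('w15',c['img']);bolts(c,True)
W=pts(c,wT(c))
r=(W[...,2]>.125)&(W[...,2]<.15);r[265:]=0;r[:,:240]=0;r[:,320:]=0
P=W[r];print(P.mean(0),np.median(P[:,2]),cv2.minAreaRect((P[:,:2]*1000).astype(np.float32)))
sb();c=eyes.read_camera('scene');save('s15',c['img'])
E
```

```text
t 31.10 p [0.5925 0.0895 0.2565] rpy [3.1403 0.0049 2.9328] F [-0.33  0.03 -0.82] M [ 0.016 -0.024 -0.01 ] op 0.0919 | cmd [0.5917 0.0892 0.2098] yaw 168.00
430 [481.3 316.1] [487.9 327.8] [60.4 19.9] ang 60.1 z 0.0799
438 [509.8 310.1] [518.4 326.3] [65.5 24.2] ang 57.4 z 0.0787
543 [ 541.3 -125.2] [ 541.4 -126.8] [39.  12.7] ang 31.8 z 0.0758
482 [565.5 -44.6] [565.9 -45.6] [11.7 39.8] ang 118.9 z 0.0763
[0.58988616 0.0889857  0.13290911] 0.13314529753551665 ((592.28173828125, 88.620849609375), (17.917394638061523, 89.16761779785156), 77.48590087890625)
scene 51 [646. -72.] [38.6 11.5] ang 30.6
scene 64 [563.6 -48. ] [12.5 40.1] ang 123.7
scene 70 [ 621.6 -153.4] [14.8 39.6] ang 121.3
scene 63 [ 541.4 -128.6] [40.5 12.3] ang 29.6
```

View pics/s15.png

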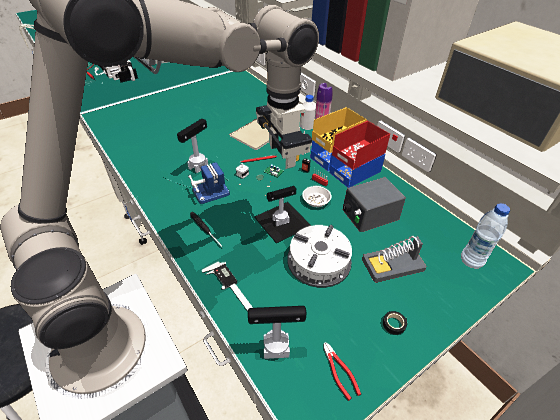

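View pics/w15.png

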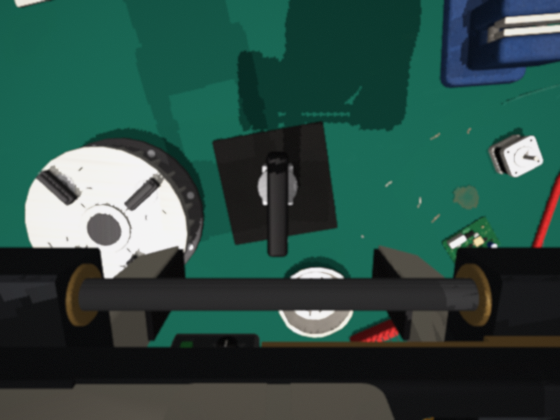

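The key stands upright near the middle of the pad, with its bar top at 133 mm as at the start. The gripper is clear, all four bolts point at the centre, and the other items haven't moved. Handing in.

```bash
python3 -c "
from h import *
print(job.hand_in())"
```

```text
the job is handed in; nothing more can be done
None
```

I tightened all four bolts with the smallest T-key, crosswise and in two passes, stood the key back on its pad and handed the job in at about 31 s. The hand-in gives no verdict.

- **Order:** one opposite pair went half way first, with bars reading about 44–46°, then the other pair. In the second pass the other pair went home first, then the first pair. I did not work out which bolts are a, b, c and d.
- **One bolt done in one go:** in the second pair, one bolt was paused at half way for about 0.5 s and then turned home without lifting the key. Its half-way angle was inferred from the key, not measured directly.
- **Final bolt angles:** all four bars read home within camera noise in the last checks. The largest offset was about 5° in one scene reading (123.7° against an ideal 118.4°). The wrist camera read the same bolt at 118.9°.
- **Key:** it stands upright and released, a few millimetres from the pad's centre, with the bar top at 133 mm as at the start. The gripper was about 0.15 m above where it let go.
- **Surroundings:** contact forces stayed at a few newtons whenever I read them. In the last pictures the other things on the bench look unmoved, judged by eye.
- **Disagreement:** the top and wrist cameras differed by about 2.5 mm. I worked in the wrist camera's frame, and all eight fits over the bolts seated without trouble.

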